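Prise a stuck trimmer case open evenly

TASK

The two steel halves of the eyebrow trimmer case are stuck together. Take the wedge tool from its stand and gently work its blade down into the notches of the seam, at one end and then the other by turns, so that neither end ever gets more than 3.5 mm ahead of the other, until the front half stands at least 5 mm clear of the rear half at both ends; then put the tool back in its stand. Touch the case with the tool only, do not force it (stay below about 25 N), and leave the other things on the shelf where they are.

Things in the scene. Friction and masses are not known exactly. Their poses are not given: they have to be found in the camera images.
- case: Steel case, 134 mm long, 30 thick, 45 high, on edge in a fixed cradle. Origin on the glass shelf (10 mm above the work surface) under mid-seam; z up, y along the seam (+y left), x from front to rear half. Seam: upright plane x = 0, flat faces, from 8 to 53 mm (top edge) above the origin. Rear half (x 0 to 15 mm) is fixed; the front half comes off towards -x. Cradle back: to x = 27 mm, 33 mm high.
- front_left (a point): On the front half's seam face, level with its top, middle of the left notch; case (0, 50, 53) mm when shut. The left gap is how far it lies from there along -x; 0 to 1 mm at the start. Each notch is a V in the seam's top, 28 mm long (y), 3.2 mm wide at the top when shut (1.6 mm in each half), narrowing over 6 mm of depth to the shut seam. A gap ends up to 1 mm less than the blade there.
- front_right (a point): The same at the right notch, case (0, -50, 53) mm when shut. Each end yields on its own to about 5 N of push across the seam near its notch (8 to 20 N on the wedge pushed down), stays where left, hard stop at 10 mm. The middle of a gap shifts to -x by half the gap as it opens: a wedge in it must give way too or it presses hard on the rear half.
- wedge: Loose tool standing upright in the stand, 124 mm tall, about 70 g. Origin at the middle of the blade's tip, z up the tool, x across the blade's thickness, y along its width. Steel blade 16 mm wide, 2 mm thick at the tip, growing evenly on both faces to 10 mm at 32 mm up, then 10 mm to 40 mm. Flange 24 (x) by 30 mm (y) from 40 to 44 mm. Black handle 14 (x) by 22 mm (y) from 44 to 124 mm.
- stand: White ceramic block, fixed, 60 mm (x) by 70 mm (y), 55 mm high, origin under its middle on the glass shelf. An upright slot 16 mm (x) by 22 mm (y), 47 mm deep, in its top holds the blade; the tool's flange rests on the top, the tip then 15 mm above the block's underside. The tool starts with its axes along the block's.
- stand_mouth (a point): Middle of the slot's mouth, on the top of the stand.
- pill_bottle: Orange pill bottle, 42 mm across, 75 mm tall; to be left alone. Origin under its middle.
- mug: Ceramic mug, 76 mm across, 85 mm tall, with a handle; to be left alone. Origin under its middle.
- tin: Round flat tin, 67 mm across, 26 mm tall; to be left alone. Origin under its middle.
- ear_pick: Blue hard silicone ear pick, 101 mm long, 6 mm thick, lying on the shelf; to be left alone. Origin under the middle of its stem.
Mind the look-alikes: they are no part of the job. What is shaped like the wedge but yellow is not meant.

How it is judged (in metres and radians):
On the way, in this order (a step that is already met when the one before it is completed fails the run):
1. the tool is taken out of its stand (z of wedge in the frame of stand_mouth above 0.005 m), for 0.2 s.
2. both ends of the front half are at least 5 mm clear of the rear half (x of each of front_left, front_right in the frame of case below -0.005 m), for 0.2 s.
At the end, for the whole second after the job is handed in: Both ends of the front half are at least 5 mm clear of the rear half; the tool stands released and at rest in its stand: blade at least 35 mm down the slot (40 mm is fully home), tip within 8 mm of the slot's middle, within 7 degrees of upright (all of step 2 and horizontal distance between wedge and stand_mouth below 0.008 m and z of wedge in the frame of stand_mouth below -0.035 m and angle between wedge's own z axis and vertical below 0.12 rad and linear speed of wedge below 0.02 m/s); the robot touches nothing.
It fails at once if one end of the case gets more than 4 mm ahead of the other (0.040 rad askew) (angle between the x axis of front_left and the x axis of case, either way round above 0.04 rad).
It fails at once if the tool is pressed on the case with more than 40 N (contact force between wedge and case above 40 N).
It fails at once if the case is touched with the fingers or the arm (contact force between any of the fingers, the arm and case above 1 N).
It fails at once if the pill bottle, the mug, the tin or the ear pick is moved more than 15 mm (distance of any of pill_bottle, mug, tin, ear_pick from where it was at the start of the episode above 0.015 m).
It also fails if it takes over 72 s, if anything falls off the work surface, if the arm or the gripper's body presses on something with over 40 N, if the wrist force passes 120 N, or if a joint passes its speed limit or range.

ROBOT

A 6-joint arm with a two-finger parallel gripper is mounted at the origin on the work surface. World frame = base frame: x ahead of the robot, y to its left, z up, the work surface at z = 0. Lengths are in m, angles in degrees, forces in N, time in s.
With the tool pointing down it reaches from about 0.35 to 0.875 m from the base axis. Payload 4.2 kg.
Tool frame: the origin (TCP) lies on the centre line of the jaws, within the pads' length; the fingertips stand 19 mm ahead of it and the grasp point (between the pads) is the TCP; z points along the fingers, y is the line along which they close (so a half turn about z gives the same grasp; the last joint's range is limited). The gripper opens to 87 mm and grips with 3 to 60 N. Pads are 19 mm wide; open, the fingers measure 117 mm over their backs; the gripper's body (75 mm by 190 mm) begins 51 mm behind the grasp point.
Start: joints at [85.462, 22.042, 0.453, 0, -68.411, -14.817], TCP at [0.207, 0.59, 0.215] pointing down, gripper open.
Joint ranges: [-179.83, 179.83], [-69.29, 118.12], [-61.27, 80.66], [-181.25, 117.63], [-171.15, -9.14], [-177.46, 177.46]. Speed limits (degrees/s): [159.86, 159.86, 180, 180, 180, 180].

INTERFACE

Orientations are given as a 3x3 rotation matrix whose columns are the frame's x, y, z axes.
In Python, from station import sense, capture, finish_job, search_frame, masks_of gives the robot as it stands.
- The arm moves only by the tool drive_tool, never from a script. Its argument "rows" is a list of rows, each a list of 7 numbers: the opening in per cent of the stroke, from 0 (shut) to 100 (fully open), then the shift along the world's x, y, z in mm, then the turn, a rotation vector about the world's x, y, z in rad. In form: [[fingers, dx, dy, dz, wx, wy, wz], ...]. A call has 1 to 5 rows; each row shifts and turns the commanded pose from where the row before left it; what a row does not reach is not made up. A row lasts 1/12 s, in which the tool goes at most 41.7 mm and 7.16 degrees, less where a joint would pass 70% of its speed; a pose out of reach is approached as far as the arm can. A call is refused whole if a number of a shift passes 41.7 or a number of a turn 0.125, either way. A call with a gripper value outside its range is refused whole. The fingers move at their own pace and stop on an object; the grip force is fixed at half the most. Time passes only in rows, so rows that do not move let the fingers close. It gives the time, the measured TCP pose, the force, the opening and the grip force at its end, in the units of the state.
- sense(): the state, without advancing time (a new reading comes with each control period).
- capture(name): name is "scene" or "top" or "wrist"; returns a dict with "frame" (384x512x3 uint8, red, green, blue), "z_map" (384x512 float32, m along the optical axis (not along the pixel's ray), 0 where there is no reading), "fx", "fy", "cx", "cy" (pixels), "R" (3x3) and "t" (3): a world point X has camera coordinates R X + t; the wrist camera has in their place "T_tool_cam" (4x4, takes a point from camera to tool coordinates, whose origin is the TCP and whose axes are the flange's). Camera axes: x right, y down, z forward; pixel columns grow to the right and rows downward; lengths in m; the calibration is good to about 2 mm. A picture is of the moment at which its call begins: read the wrist's pose just before it.
- finish_job(): hands the job in; it is judged then, once.
Trained networks look in a picture, given as the dict that the camera call returned (one of the last four; its "shot" number tells which), for a name from the list of things; names that differ only in an ending like _2 or _b are one class to them, and where a whole thing is asked for, a point or a joint stands for the part that bears it (a point fixed in the world has none). Each returns a list of dicts, best first, with "p" (0 to 1); they miss things now and then, are a little off and sometimes report something else, mostly with a low value. They report only what shows in the picture. A call takes as long as a camera call. They do not tell look-alikes from the thing itself.
- search_frame(label, picture): "xy" ([column, row] in pixels, amid what is visible of it).
- masks_of(label, picture): "region" (384x512 bool, what is visible of it) and "xy" ([column, row] in pixels, amid what is visible of it).
The state is a dict: "time_s": time; "joints": joint angles; "joint_velocities": joint speeds; "effort": joint torques, N m; "tcp_pos": TCP position; "ee_rot": TCP orientation; "wrist_force": force on the tool from outside, world axes, zero at the start; "moment": the same for the moment, N m; "gripper_width": opening from 0.0 (shut) to 1.0 (fully open); "gripper_force": force on a finger pad.
Only numpy, scipy, OpenCV 4.12 (cv2) and the standard library are available. Lean on these libraries where they do the work, as an engineer would, in place of code of your own. Each camera call takes 0.05 s, during which the arm holds its last target. There are 200 camera calls.

## Working session

There is one attempt and no reset: what is moved stays moved. The work goes in short steps, Python scripts to look and compute and a tool call to move; the robot and the scene stay as the last step left them, time stands still between calls to the robot, and variables do not carry over. Pictures are saved under pics/ and viewed, at most 10 in all, crops included, and the job is handed in when it is done.

Besides the shell and the picture viewer there is one more tool, called by a JSON object that holds its "fn" and its "kwargs", one argument or row to a line. drive_tool: Moves the arm, as the interface text tells. Its arguments: {"type":"object","properties":{"rows":{"type":"array"}},"required":["rows"]}

```bash
mkdir -p pics; ls; cat > h.py <<'E'
import numpy as np, cv2
from station import *
def world(c, mask=None):
    z=c["z_map"]; v,u=np.mgrid[:384,:512]
    P=np.stack([(u-c["cx"])/c["fx"]*z,(v-c["cy"])/c["fy"]*z,z],-1)
    if "R" in c: return (P-np.array(c["t"]))@np.array(c["R"])
    s=sense(); T=np.array(c["T_tool_cam"]); Q=P@T[:3,:3].T+T[:3,3]
    return Q@np.array(s["ee_rot"]).T+np.array(s["tcp_pos"])
def save(n,im): cv2.imwrite("pics/"+n,cv2.cvtColor(np.ascontiguousarray(im),cv2.COLOR_RGB2BGR))
E
python3 - <<'E'
from h import *
s=sense(); print({k:np.round(v,3).tolist() for k,v in s.items()})
ims=[]
for cam in("scene","top"):
    c=capture(cam); W=world(c); np.savez(cam+".npz",W=W,f=c["frame"]); ims.append(c["frame"])
    print(cam,"campos",np.round(-np.array(c["R"]).T@c["t"],3))
    for l in("case","wedge","stand","pill_bottle","mug","tin","ear_pick"):
        for d in masks_of(l,c)[:3]:
            m=d["region"]&(c["z_map"]>0); w=W[m]
            if len(w): print(l,round(d["p"],2),np.round(d["xy"]),len(w),np.round(np.median(w,0),3),np.round(np.percentile(w,2,axis=0),3),np.round(np.percentile(w,98,axis=0),3))
save("a.png",cv2.resize(np.vstack(ims),(400,600)) if 0 else np.hstack([cv2.resize(i,(400,300)) for i in ims]))
save("top.png",cv2.resize(ims[1],(800,600)));save("scene.png",cv2.resize(ims[0],(800,600)))
E
```

```text
pics
{'time_s': 0.0, 'joints': [85.464, 22.093, 0.38, -0.029, -68.413, -14.816], 'joint_velocities': [0.096, 0.057, -0.027, -0.029, -0.072, 0.036], 'effort': [0.001, -39.067, 18.74, 4.22, 0.011, -0.0], 'tcp_pos': [0.207, 0.589, 0.213], 'ee_rot': [[0.943, -0.332, -0.001], [-0.332, -0.943, -0.002], [0.0, 0.002, -1.0]], 'wrist_force': [-0.183, -0.039, 0.503], 'moment': [0.011, -0.007, 0.033], 'gripper_force': 0.0, 'gripper_width': 1.001}
scene campos [ 1.492 -0.305  0.781]
case 0.59 [342. 201.] 905 [0.53  0.103 0.046] [0.484 0.044 0.015] [0.557 0.171 0.067]
case 0.38 [238. 253.] 456 [ 0.711 -0.238  0.059] [ 0.684 -0.256  0.012] [ 0.719 -0.217  0.088]
wedge 0.76 [214. 162.] 208 [ 0.221 -0.266  0.016] [ 0.164 -0.319  0.001] [ 0.258 -0.221  0.024]
wedge 0.67 [123. 265.] 351 [ 0.661 -0.536  0.017] [ 0.609 -0.581  0.001] [ 0.701 -0.492  0.024]
pill_bottle 0.89 [240. 250.] 447 [ 0.711 -0.238  0.06 ] [ 0.682 -0.256  0.015] [ 0.719 -0.217  0.088]
mug 0.76 [403. 228.] 1153 [0.707 0.21  0.068] [0.652 0.186 0.012] [0.755 0.259 0.098]
mug 0.34 [262. 192.] 195 [ 0.525 -0.143  0.11 ] [ 0.519 -0.152  
[... 553 characters left out ...]
8] [ 0.176 -0.313  0.012] [ 0.249 -0.221  0.024]
wedge 0.69 [374. 135.] 285 [ 0.653 -0.531  0.016] [ 0.614 -0.575  0.006] [ 0.694 -0.488  0.024]
wedge 0.61 [246. 164.] 128 [ 0.513 -0.138  0.116] [ 0.507 -0.15   0.067] [ 0.524 -0.124  0.151]
stand 0.92 [244. 168.] 433 [ 0.504 -0.138  0.065] [ 0.48  -0.175  0.018] [ 0.548 -0.098  0.07 ]
pill_bottle 0.8 [282. 113.] 241 [ 0.683 -0.233  0.078] [ 0.674 -0.253  0.019] [ 0.706 -0.215  0.089]
mug 0.89 [127. 109.] 872 [0.695 0.226 0.056] [0.65  0.189 0.012] [0.748 0.261 0.098]
tin 0.77 [194. 111.] 413 [0.692 0.03  0.036] [0.664 0.001 0.013] [0.726 0.061 0.041]
tin 0.24 [210. 223.] 71 [ 0.353 -0.048  0.015] [ 0.328 -0.062  0.008] [ 0.39  -0.036  0.021]
```

View pics/top.png

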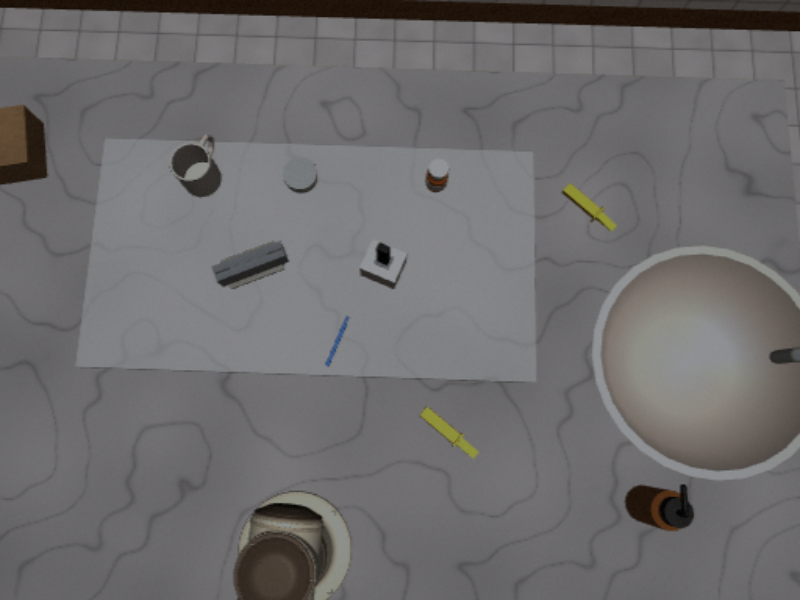

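View pics/scene.png

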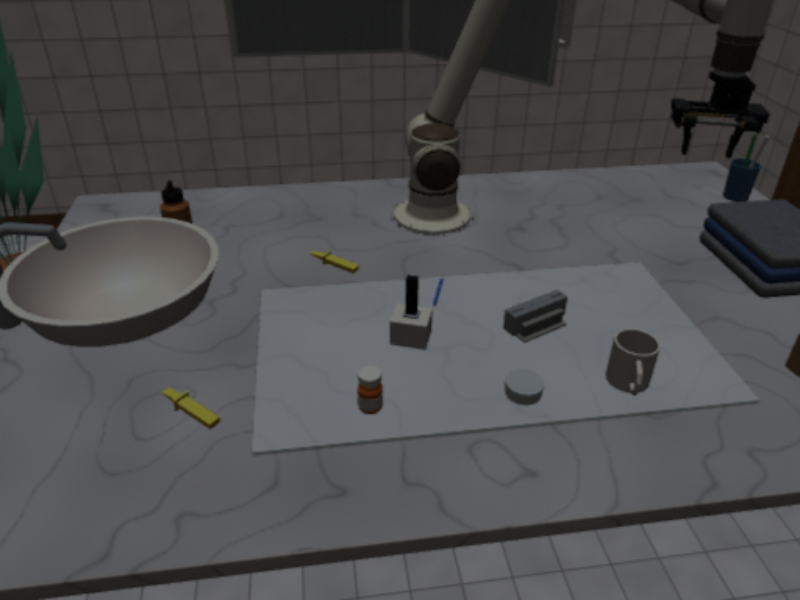

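The wedge with the black handle is at (383,255) in the top view, standing in the white block. The yellow look-alikes at (448,432) and (590,207) lie flat and aren't the one meant. Next I'll fit the poses coarsely.

```bash
python3 - <<'E'
from h import *
for n,(lo,hi,zl,zh) in {"stand":((.45,-.2),(.58,-.08),.059,.07),"case":((.42,.02),(.6,.2),.057,.07),"cradle":((.42,.02),(.6,.2),.03,.05),"handle":((.45,-.2),(.58,-.08),.125,.15)}.items():
  for cam in("top","scene"):
    W=np.load(cam+".npz")["W"].reshape(-1,3)
    m=(W[:,0]>lo[0])&(W[:,0]<hi[0])&(W[:,1]>lo[1])&(W[:,1]<hi[1])&(W[:,2]>zl)&(W[:,2]<zh)
    p=W[m]; 
    if len(p)<5: print(n,cam,len(p));continue
    r=cv2.minAreaRect((p[:,:2]*1000).astype(np.float32)); print(n,cam,len(p),np.round(r[0],1),np.round(r[1],1),round(r[2],1),"z",np.round(np.median(p[:,2]),4))
c=capture("wrist");print(c["fx"],np.round(c["T_tool_cam"],3).tolist())
E
```

```text
stand top 375 [ 517.8 -136.9] [70.3 61.1] 68.7 z 0.0657
stand scene 274 [ 520.8 -140.3] [70.6 63.6] 68.5 z 0.0664
case top 495 [509.6 111.4] [ 32.7 133.8] 23.6 z 0.0638
case scene 335 [511.9 108.1] [ 34.3 136.5] 23.3 z 0.0643
cradle top 149 [514.8 112.9] [ 44.1 133.1] 23.2 z 0.0422
cradle scene 284 [530.1 111.8] [ 41.9 138.3] 11.5 z 0.0428
handle top 45 [ 517.1 -136.9] [21.9 15.2] 63.7 z 0.1451
handle scene 67 [ 521.1 -140.2] [21.3 17.4] 65.1 z 0.139
278.41824304726026 [[0.0, -0.959, -0.285, 0.078], [1.0, 0.0, -0.001, -0.0], [0.001, -0.285, 0.959, -0.17], [0.0, 0.0, 0.0, 1.0]]
```

{"fn": "drive_tool", "kwargs": {
  "rows": [
    [100,15.5,-36.4,0,0,0,-0.08],
    [100,15.5,-36.4,0,0,0,-0.08],
    [100,15.5,-36.4,0,0,0,-0.08],
    [100,15.5,-36.4,0,0,0,-0.08],
    [100,15.5,-36.4,0,0,0,-0.08]
  ]
}}

```text
time_s: 1.27
tcp_pos: [0.285, 0.4059, 0.2146]
ee_rot: [[0.738, -0.675, 0.0], [-0.675, -0.738, 0.0], [-0.0, -0.0, -1.0]]
wrist_force: [0.5, 0.4, -0.3]
gripper_width: 0.999
gripper_force: 0.0
```

{"fn": "drive_tool", "kwargs": {
  "rows": [
    [100,15.5,-36.4,0,0,0,-0.08],
    [100,15.5,-36.4,0,0,0,-0.08],
    [100,15.5,-36.4,0,0,0,-0.08],
    [100,15.5,-36.4,0,0,0,-0.08],
    [100,15.5,-36.4,0,0,0,-0.08]
  ]
}}

```text
time_s: 1.68
tcp_pos: [0.3624, 0.2239, 0.215]
ee_rot: [[0.417, -0.909, 0.001], [-0.909, -0.417, 0.001], [-0.0, -0.001, -1.0]]
wrist_force: [1.7, 0.5, 0.1]
gripper_width: 0.995
gripper_force: 0.0
```

{"fn": "drive_tool", "kwargs": {
  "rows": [
    [100,15.5,-36.4,0,0,0,-0.08],
    [100,15.5,-36.4,0,0,0,-0.08],
    [100,15.5,-36.4,0,0,0,-0.08],
    [100,15.5,-36.4,0,0,0,-0.08],
    [100,15.5,-36.4,0,0,0,-0.08]
  ]
}}

```text
time_s: 2.1
tcp_pos: [0.44, 0.0418, 0.2151]
ee_rot: [[0.029, -1.0, 0.001], [-1.0, -0.029, 0.001], [-0.001, -0.001, -1.0]]
wrist_force: [0.7, 0.6, 0.1]
gripper_width: 1.0
gripper_force: 0.0
```

{"fn": "drive_tool", "kwargs": {
  "rows": [
    [100,15.5,-36.4,0,0,0,-0.08],
    [100,15.5,-36.4,0,0,0,-0.08],
    [100,15.5,-36.4,0,0,0,-0.08],
    [100,15.5,-36.4,0,0,0,-0.08],
    [100,0,0,0,0,0,0]
  ]
}}

```text
time_s: 2.52
tcp_pos: [0.5035, -0.1071, 0.2142]
ee_rot: [[-0.292, -0.956, 0.0], [-0.956, 0.292, -0.002], [0.001, -0.001, -1.0]]
wrist_force: [0.8, -0.0, 0.6]
gripper_width: 1.003
gripper_force: 0.0
```

```bash
cat >> h.py <<'E'
def st():
    s=sense(); R=np.array(s["ee_rot"]); print("t",round(s["time_s"],2),"tcp",np.round(np.array(s["tcp_pos"])*1000,2),"ytool",round(np.degrees(np.arctan2(R[1,1],R[0,1])),2),"Rz",np.round(R[:,2],4),"F",np.round(s["wrist_force"],1),"J",np.round(s["joints"],0),"g",round(s["gripper_width"],3),round(s["gripper_force"],1)); return s
E
python3 - <<'E'
from h import *
st(); c=capture("wrist"); W=world(c); np.savez("w1.npz",W=W,f=c["frame"]); save("w1.png",cv2.resize(c["frame"],(800,600)))
p=W.reshape(-1,3)
for n,zl,zh in(("stand",.06,.069),("handle",.138,.158)):
    m=(p[:,0]>.45)&(p[:,0]<.58)&(p[:,1]>-.2)&(p[:,1]<-.08)&(p[:,2]>zl)&(p[:,2]<zh); q=p[m]
    if len(q): r=cv2.minAreaRect((q[:,:2]*1000).astype(np.float32)); print(n,len(q),np.round(r[0],1),np.round(r[1],1),round(r[2],1),np.median(q[:,2]))
E
```

```text
t 2.52 tcp [ 503.46 -107.06  214.23] ytool 163.03 Rz [ 4.0e-04 -1.5e-03 -1.0e+00] F [ 0.8 -0.   0.6] J [  6.  11. -15.   0. -64. -23.] g 1.003 0.0
stand 2507 [ 517.3 -136.4] [70.3 60. ] 68.8 0.06430274765499439
handle 426 [ 517.  -136.5] [22.1 13.9] 67.8 0.14801704634959348
```

View pics/w1.png

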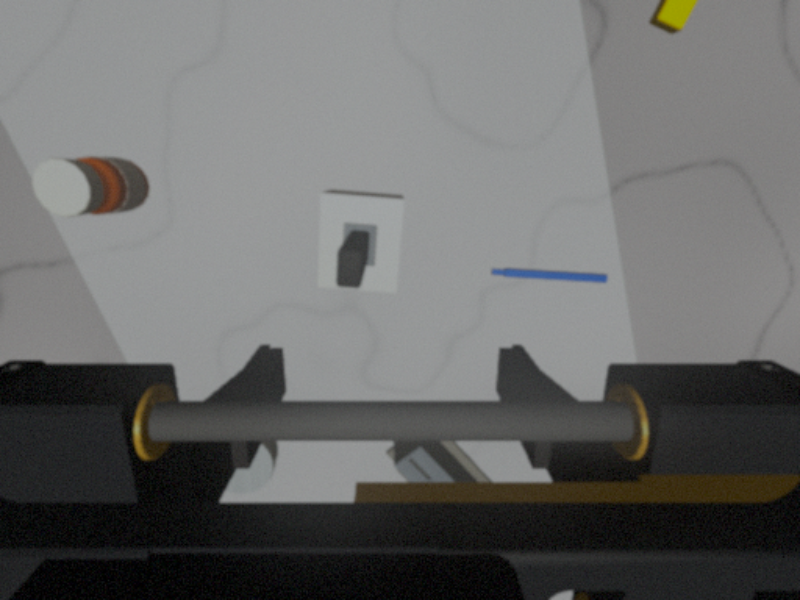

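The wrist view shows the black handle at about (352,260) in the white stand, with the pill bottle and ear pick clear of the gripper. I'll centre over the handle.

{"fn": "drive_tool", "kwargs": {
  "rows": [
    [100,14,-30,0,0,0,-0.073],
    [100,0,0,0,0,0,0],
    [100,0,0,0,0,0,0],
    [100,0,0,0,0,0,0]
  ]
}}

```text
time_s: 2.9
tcp_pos: [0.5152, -0.1311, 0.2145]
ee_rot: [[-0.351, -0.936, -0.0], [-0.936, 0.351, 0.0], [-0.0, 0.0, -1.0]]
wrist_force: [-0.4, -0.0, -0.9]
gripper_width: 0.997
gripper_force: 0.0
```

```bash
python3 - <<'E'
from h import *
st(); c=capture("wrist"); W=world(c)
p=W.reshape(-1,3)
for n,zl,zh in(("stand",.06,.069),("handle",.138,.158)):
    m=(p[:,0]>.45)&(p[:,0]<.58)&(p[:,1]>-.2)&(p[:,1]<-.08)&(p[:,2]>zl)&(p[:,2]<zh); q=p[m]
    if len(q): r=cv2.minAreaRect((q[:,:2]*1000).astype(np.float32)); print(n,len(q),np.round(r[0],1),np.round(r[1],1),round(r[2],1),np.median(q[:,2]))
E
```

```text
t 2.9 tcp [ 515.17 -131.14  214.49] ytool 159.44 Rz [-4.e-04  3.e-04 -1.e+00] F [-0.4 -0.  -0.9] J [  3.  13. -13.  -0. -64. -24.] g 0.997 0.0
stand 2423 [ 518.6 -138.5] [70.5 60. ] 68.6 0.06468354310335311
handle 382 [ 518.5 -138.6] [22.9 12.7] 69.5 0.1484335168437526
```

{"fn": "drive_tool", "kwargs": {
  "rows": [
    [100,3.3,-7.4,0,0,0,-0.012],
    [100,0,0,-35,0,0,0],
    [100,0,0,-35,0,0,0],
    [100,0,0,-28,0,0,0],
    [100,0,0,-15.5,0,0,0]
  ]
}}

```text
time_s: 3.37
tcp_pos: [0.5168, -0.1387, 0.0979]
ee_rot: [[-0.363, -0.932, -0.005], [-0.932, 0.363, 0.001], [0.001, 0.005, -1.0]]
wrist_force: [-0.0, -0.5, -0.2]
gripper_width: 1.001
gripper_force: 0.0
```

{"fn": "drive_tool", "kwargs": {
  "rows": [
    [100,0,0,0,0,0,0],
    [0,0,0,0,0,0,0],
    [0,0,0,0,0,0,0],
    [0,0,0,0,0,0,0],
    [0,0,0,0,0,0,0]
  ]
}}

```text
time_s: 3.78
tcp_pos: [0.5199, -0.1393, 0.1027]
ee_rot: [[-0.363, -0.932, 0.003], [-0.932, 0.363, -0.0], [-0.001, -0.003, -1.0]]
wrist_force: [0.5, 0.2, 0.2]
gripper_width: 0.786
gripper_force: 0.0
```

{"fn": "drive_tool", "kwargs": {
  "rows": [
    [0,0,0,0,0,0,0],
    [0,0,0,0,0,0,0],
    [0,0,0,0,0,0,0],
    [0,0,0,0,0,0,0],
    [0,0,0,0,0,0,0]
  ]
}}

```text
time_s: 4.2
tcp_pos: [0.5189, -0.1393, 0.1011]
ee_rot: [[-0.363, -0.932, 0.0], [-0.932, 0.363, 0.0], [-0.0, -0.0, -1.0]]
wrist_force: [0.5, -0.7, 0.0]
gripper_width: 0.405
gripper_force: 0.0
```

```bash
python3 - <<'E'
from h import *
st()
E
```

```text
t 4.2 tcp [ 518.91 -139.33  101.11] ytool 158.69 Rz [ 1.e-04  0.e+00 -1.e+00] F [ 0.5 -0.7  0. ] J [  2.  20. -21.  -0. -49. -24.] g 0.405 0.0
```

{"fn": "drive_tool", "kwargs": {
  "rows": [
    [0,0,0,0,0,0,0],
    [0,0,0,0,0,0,0],
    [0,0,0,0,0,0,0],
    [0,0,0,0,0,0,0],
    [0,0,0,0,0,0,0]
  ]
}}

```text
time_s: 4.62
tcp_pos: [0.5188, -0.1393, 0.1009]
ee_rot: [[-0.364, -0.932, -0.0], [-0.932, 0.364, 0.0], [0.0, 0.0, -1.0]]
wrist_force: [0.4, -0.1, 0.4]
gripper_width: 0.163
gripper_force: 30.0
```

{"fn": "drive_tool", "kwargs": {
  "rows": [
    [0,0,0,0,0,0,0],
    [0,0,0,0,0,0,0],
    [0,0,0,0,0,0,0],
    [0,0,0,0,0,0,0]
  ]
}}

```text
time_s: 4.95
tcp_pos: [0.5188, -0.1393, 0.101]
ee_rot: [[-0.364, -0.932, -0.0], [-0.932, 0.364, 0.0], [0.0, 0.0, -1.0]]
wrist_force: [0.5, -0.2, -1.6]
gripper_width: 0.158
gripper_force: 30.0
```

```bash
python3 - <<'E'
from h import *
st()
E
```

```text
t 4.95 tcp [ 518.82 -139.32  100.96] ytool 158.68 Rz [-2.e-04  0.e+00 -1.e+00] F [ 0.5 -0.2 -1.6] J [  2.  20. -21.  -0. -49. -24.] g 0.158 30.0
```

{"fn": "drive_tool", "kwargs": {
  "rows": [
    [0,0,0,10,0,0,0],
    [0,0,0,20,0,0,0],
    [0,0,0,30,0,0,0],
    [0,0,0,25,0,0,0],
    [0,-2,15,10,0,0,0.04]
  ]
}}

```text
time_s: 5.37
tcp_pos: [0.5193, -0.1258, 0.2009]
ee_rot: [[-0.327, -0.945, 0.008], [-0.945, 0.327, -0.002], [-0.001, -0.008, -1.0]]
wrist_force: [0.4, 0.1, -0.1]
gripper_width: 0.157
gripper_force: 30.0
```

{"fn": "drive_tool", "kwargs": {
  "rows": [
    [0,-3,31,0,0,0,0.083],
    [0,-3,31,0,0,0,0.083],
    [0,-3,31,0,0,0,0.083],
    [0,-3,31,0,0,0,0.083],
    [0,-3,31,0,0,0,0.083]
  ]
}}

```text
time_s: 5.78
tcp_pos: [0.5016, 0.032, 0.1971]
ee_rot: [[0.087, -0.996, 0.001], [-0.996, -0.087, 0.0], [-0.0, -0.001, -1.0]]
wrist_force: [1.3, 0.1, -0.7]
gripper_width: 0.155
gripper_force: 30.0
```

{"fn": "drive_tool", "kwargs": {
  "rows": [
    [0,-3,31,0,0,0,0.083],
    [0,-3,31,0,0,0,0.083],
    [0,-3,31,0,0,0,0.083],
    [0,-2,32,0,0,0,0.08],
    [0,0,0,-20,0,0,0]
  ]
}}

```text
time_s: 6.2
tcp_pos: [0.4941, 0.1615, 0.1806]
ee_rot: [[0.409, -0.913, 0.011], [-0.913, -0.408, 0.006], [-0.001, -0.012, -1.0]]
wrist_force: [0.9, -0.5, -1.1]
gripper_width: 0.157
gripper_force: 30.0
```

{"fn": "drive_tool", "kwargs": {
  "rows": [
    [0,0,0,-12,0,0,0],
    [0,0,0,0,0,0,0],
    [0,0,0,0,0,0,0],
    [0,0,0,0,0,0,0]
  ]
}}

```text
time_s: 6.53
tcp_pos: [0.4916, 0.1557, 0.1653]
ee_rot: [[0.4, -0.916, 0.002], [-0.916, -0.4, 0.001], [0.0, -0.002, -1.0]]
wrist_force: [-0.0, 0.4, -0.9]
gripper_width: 0.156
gripper_force: 30.0
```

```bash
python3 - <<'E'
from h import *
st(); c=capture("wrist"); W=world(c); np.savez("w2.npz",W=W,f=c["frame"]); save("w2.png",cv2.resize(c["frame"],(800,600)))
p=W.reshape(-1,3)
for n,zl,zh in(("case",.058,.067),("cradle",.036,.048)):
    m=(p[:,0]>.43)&(p[:,0]<.6)&(p[:,1]>.02)&(p[:,1]<.2)&(p[:,2]>zl)&(p[:,2]<zh); q=p[m]
    if len(q): r=cv2.minAreaRect((q[:,:2]*1000).astype(np.float32)); print(n,len(q),np.round(r[0],1),np.round(r[1],1),round(r[2],1),np.median(q[:,2]),q[:,:2].mean(0))
E
```

```text
t 6.53 tcp [491.65 155.68 165.3 ] ytool -156.4 Rz [ 1.9e-03  6.0e-04 -1.0e+00] F [-0.   0.4 -0.9] J [ 36.  14. -19.   0. -57. -12.] g 0.156 30.0
case 3971 [512.6 105.2] [ 30.2 122.8] 23.3 0.06256735831381763 [0.51461922 0.10085301]
cradle 1029 [523.1 115.4] [27.2 98.5] 23.5 0.04250330935169712 [0.53096587 0.1162209 ]
```

View pics/w2.png

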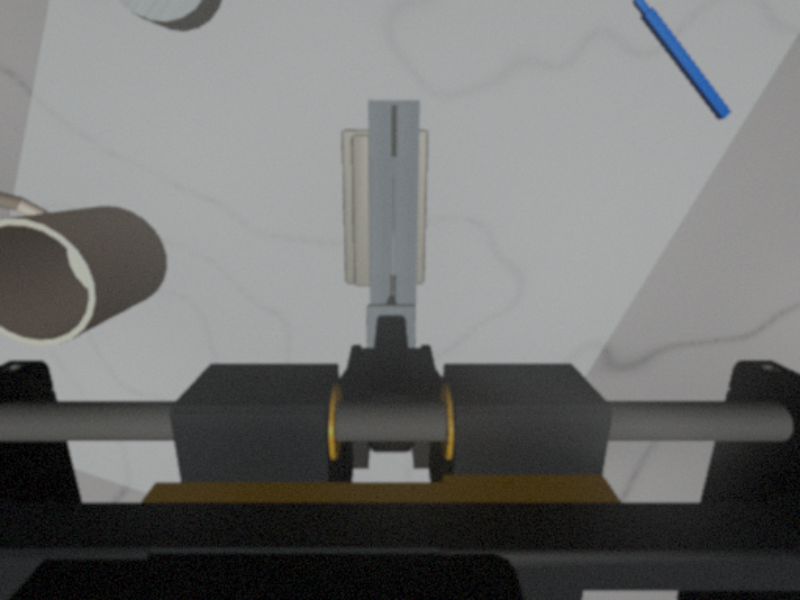

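Seen from above, the case runs vertically, with the right notch at (394,130) and the left notch at (393,290). The raised cradle back is on the image-left side, away from the robot, so case yaw is about 23.4° and the front half faces the robot. Next I'll measure the seam offset from the tool axis to sub-pixel accuracy.

```bash
python3 - <<'E'
from h import *
c=capture("wrist"); f=c["frame"]; print(c["cx"],c["cy"],np.array(c["T_tool_cam"])[1])
save("crop3.png",cv2.resize(f[55:255,215:285],(280*1,800*1),interpolation=cv2.INTER_CUBIC)[:600] if 0 else cv2.resize(f[150:270,205:295],(450*1,600),interpolation=cv2.INTER_CUBIC))
g=f.astype(float).mean(-1); W=world(c); T=np.array(c["T_tool_cam"]);s=sense();R=np.array(s["ee_rot"]);t=np.array(s["tcp_pos"])
Q=(W-t)@R  # tool coords
for r in list(range(66,104,4))+list(range(172,194,2)):
    seg=g[r,236:268]; 
    # seam: dark dip
    b=np.median(seg[8:24]); w=np.clip(b-6-seg[10:22],0,None); 
    col=(w*np.arange(246,258)).sum()/max(w.sum(),1e-9)
    k=int(round(col)) if w.sum()>0 else 252
    z=np.median(c["z_map"][r,k-5:k+6]); 
    P=T[:3,:3]@np.array([(col-c["cx"])/c["fx"]*z,(r-c["cy"])/c["fy"]*z,z])+T[:3,3]; X=R@P+t
    e=np.gradient(seg); print(r,round(col,2),round(w.sum()),"toolxy",np.round(P*1000,2),"world",np.round(X*1000,1))
# tool silhouettes
for r in range(196,262,4):
    seg=g[r,225:280]; zz=c["z_map"][r,225:280]; m=(zz>0.05)&(zz<0.235); cols=np.where(m)[0]+225
    if len(cols): print("tool",r,cols.min(),cols.max(),np.round(np.median(zz[m]),4),"y",np.round(np.median(Q[r,225:280][m],0)*1000,1))
E
```

```text
249.81230123210005 190.8760769501266 [ 9.99999485e-01  4.15902057e-04 -9.25720787e-04  2.78340308e-04]
66 0.0 0 toolxy [ 114.14 -225.18  102.69] world [743.9 141.2  63.1]
70 251.86 89 toolxy [110.91   1.86 103.5 ] world [534.5  53.3  61.8]
74 251.9 85 toolxy [107.5    1.9  103.04] world [533.1  56.5  62.3]
78 251.87 92 toolxy [104.13   1.88 103.26] world [531.8  59.5  62. ]
82 251.79 86 toolxy [100.73   1.82 103.42] world [530.5  62.7  61.9]
86 251.95 85 toolxy [ 97.26   1.96 102.93] world [529.   65.8  62.4]
90 251.82 96 toolxy [ 93.82   1.85 103.28] world [527.7  69.   62. ]
94 251.67 99 toolxy [ 90.31   1.73 102.83] world [526.4  72.3  62.5]
98 251.71 88 toolxy [ 86.82   1.77 103.59] world [525.   75.5  61.7]
102 0.0 0 toolxy [  83.23 -233.41  103.04] world [739.1 172.8  62.8]
172 0.0 0 toolxy [  16.43 -250.13  102.59] world [727.7 240.7  63.3]
174 249.0 0 toolxy [ 14.4   -0.8  102.89] world [498.4 142.9  62.4]
176 251.17 45 toolxy [ 12.4    1.38 102.63] world [495.6 143.8  62.7]
178 251.38 58 toolxy [ 10.31   1.59 102.72] world [494.5 145.7  62.6]
180 251.48 63 toolxy [  8.05   1
[... 514 characters left out ...]
65 0.213 y [10.4  0.6 32.4]
tool 204 235 265 0.2052 y [10.1  0.2 24.1]
tool 208 235 265 0.197 y [10.1 -0.1 15.6]
tool 212 235 265 0.1894 y [10.1  0.6  7.7]
tool 216 235 264 0.1827 y [10.  -0.1  0.7]
tool 220 225 274 0.1753 y [10.3 -0.1 -6.9]
tool 224 225 275 0.1694 y [ 10.2   0.2 -13.1]
tool 228 225 276 0.1644 y [ 10.    0.5 -18.4]
tool 232 225 277 0.1587 y [ 10.1   0.8 -24.3]
tool 236 225 278 0.1538 y [ 10.1   1.1 -29.5]
tool 240 225 279 0.1496 y [  9.9   1.3 -33.9]
tool 244 225 279 0.1453 y [  9.9   1.3 -38.4]
tool 248 225 279 0.1411 y [  9.9   1.3 -42.8]
tool 252 225 279 0.138 y [  9.5   1.3 -46.1]
tool 256 225 279 0.0892 y [ 32.5   0.9 -90.2]
tool 260 225 279 0.0872 y [ 32.3   0.9 -92.4]
```

View pics/crop3.png

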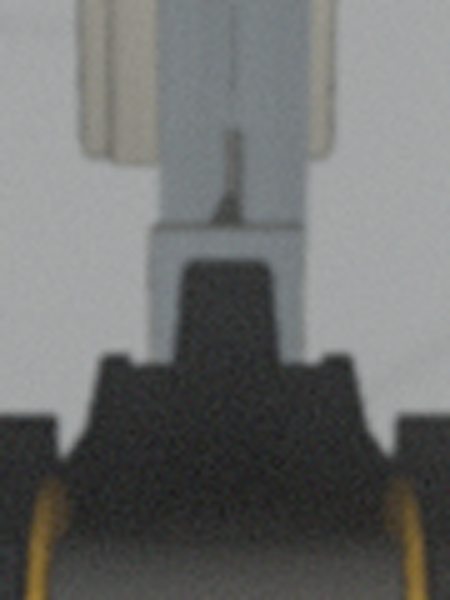

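The crop shows the seam at about col 234, the left notch from (232,130) down, and the blade tip edge-on at (228,200) under the flange. The blade sits about 1.3 mm to the rear of the seam, and is already centred lengthwise in the notch. I'll shift it, lower it to just above the notch, and check again.

{"fn": "drive_tool", "kwargs": {
  "rows": [
    [0,-1.2,-0.5,-12,0,0,0],
    [0,0,0,-10,0,0,0],
    [0,0,0,0,0,0,0],
    [0,0,0,0,0,0,0],
    [0,0,0,0,0,0,0]
  ]
}}

```text
time_s: 7.05
tcp_pos: [0.4902, 0.1552, 0.1425]
ee_rot: [[0.4, -0.916, 0.001], [-0.916, -0.4, 0.0], [0.0, -0.001, -1.0]]
wrist_force: [0.2, 0.0, -1.7]
gripper_width: 0.159
gripper_force: 30.0
```

```bash
cat >> h.py <<'E'
def look(name):
    st(); c=capture("wrist"); f=c["frame"]; g=f.astype(float).mean(-1)
    save(name,cv2.resize(f[165:225,220:280],(600,600),interpolation=cv2.INTER_CUBIC))
    np.set_printoptions(linewidth=200)
    for r in range(176,206,2): print(r,np.round(g[r,238:264]).astype(int),np.round(np.median(c["z_map"][r,248:255]),3))
E
python3 -c "
from h import *
look('l4.png')"
```

```text
t 7.05 tcp [490.16 155.17 142.49] ytool -156.4 Rz [ 8.e-04  1.e-04 -1.e+00] F [ 0.2  0.  -1.7] J [ 36.  15. -21.   0. -54. -12.] g 0.159 30.0
176 [126 125 125 125 122 119 124 124 123 122 126 129 127 124 127 130 126 124 126 131 125 122 122 123 127 125] 0.256
178 [128 124 124 125 125 122 122 122 123 124 126 131 127 125 128 128 128 125 128 124 125 123 125 125 123 126] 0.257
180 [127 123 123 125 124 124 120 123 126 123 124 126 123 123 127 128 126 126 126 124 126 122 126 124 128 123] 0.257
182 [125 125 122 125 120 121 121 122 122 113 104  99  97  98 118 122 127 124 125 125 125 126 125 122 123 121] 0.259
184 [125 125 124 122 119 120 122 121 121 117 100  98  92  97 116 125 123 125 124 124 122 128 122 123 124 121] 0.261
186 [123 119 122 124 123 123 123 123 123 117 104  99  92 102 114 125 124 125 122 124 124 125 124 124 121 122] 0.26
188 [124 127 122 123 123 119 123 121 123 112 100  96  88  97 117 123 126 125 125 122 121 124 122 122 122 120] 0.259
190 [124 121 124 121 119 122 122 121 124 113  91  79  73  86 109 124 125 125 124 125 125 122 124 120 121 121] 0.251
192 [126 124 125 124 120 120 120 123 120 103  86  71  76  73  86 112 121 124 125 125 123 126 123 121 119 119] 0.245
194 [109 108 109 108 107 106 112 102 101  83  74  75  78  71  76  85 100 109 108 109 109 109 108 109 107 109] 0.215
196 [115 119 118 120 120 115 112 114 116 116 116 118 115 113 117 117 115 117 115 112 110 114 110 115 112 115] 0.212
198 [127 130 130 127 128 125 129 127 127 127 128 129 126 127 125 125 125 124 123 123 128 122 122 123 122 127] 0.213
200 [127 126 129 130 130 125 123 119 121 121 125 123 125 123 123 120 121 121 119 127 124 123 119 124 124 124] 0.213
202 [127 127 129 113  96  79  73  72  74  73  71  76  71  79  70  68  76  72  75  83  97 115 121 124 122 122] 0.209
204 [127 124 116  87  63  52  54  49  54  49  49  55  48  50  51  50  46  50  54  52  64  90 113 122 122 122] 0.205
```

View pics/l4.png

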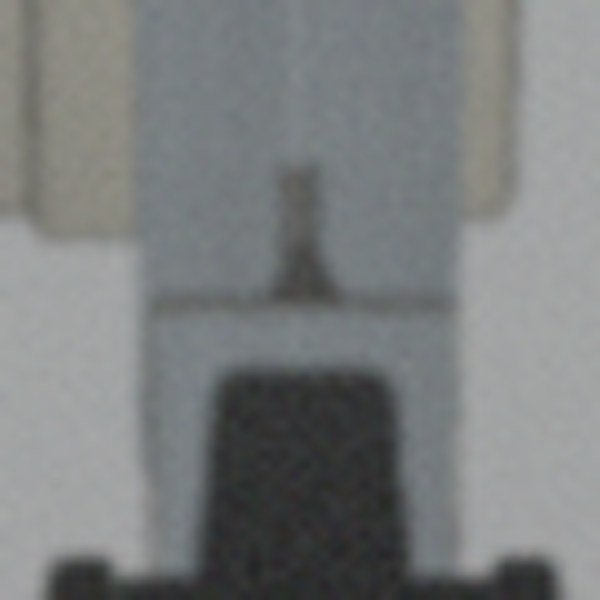

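{"fn": "drive_tool", "kwargs": {
  "rows": [
    [0,0.2,0.1,-2,0,0,0],
    [0,0,0,-2,0,0,0],
    [0,0,0,-1,0,0,0],
    [0,0,0,0,0,0,0],
    [0,0,0,0,0,0,0]
  ]
}}

```text
time_s: 7.52
tcp_pos: [0.4901, 0.1554, 0.1371]
ee_rot: [[0.401, -0.916, 0.0], [-0.916, -0.401, 0.0], [-0.0, -0.0, -1.0]]
wrist_force: [0.8, 0.9, -0.9]
gripper_width: 0.16
gripper_force: 30.0
```

{"fn": "drive_tool", "kwargs": {
  "rows": [
    [0,0,0,-0.7,0,0,0],
    [0,-0.1,0,-0.7,0,0,0],
    [0,0,0,0,0,0,0]
  ]
}}

```text
time_s: 7.77
tcp_pos: [0.4902, 0.1555, 0.1358]
ee_rot: [[0.401, -0.916, 0.001], [-0.916, -0.401, 0.0], [-0.0, -0.001, -1.0]]
wrist_force: [1.8, 0.4, -0.4]
gripper_width: 0.162
gripper_force: 30.0
```

```bash
python3 -c "
from h import *
st()"
```

```text
t 7.77 tcp [490.21 155.51 135.83] ytool -156.39 Rz [ 1.e-03  5.e-04 -1.e+00] F [ 1.8  0.4 -0.4] J [ 36.  16. -21.   0. -53. -12.] g 0.162 30.0
```

{"fn": "drive_tool", "kwargs": {
  "rows": [
    [0,-0.1,-0.05,-0.7,0,0,0],
    [0,-0.15,-0.05,-0.7,0,0,0],
    [0,0,0,0,0,0,0]
  ]
}}

```text
time_s: 8.02
tcp_pos: [0.4902, 0.1555, 0.1348]
ee_rot: [[0.401, -0.916, 0.002], [-0.916, -0.401, 0.001], [0.0, -0.002, -1.0]]
wrist_force: [1.6, 1.9, 2.8]
gripper_width: 0.159
gripper_force: 30.0
```

{"fn": "drive_tool", "kwargs": {
  "rows": [
    [0,-0.15,-0.07,-0.7,0,0,0],
    [0,-0.15,-0.07,-0.7,0,0,0],
    [0,0,0,0,0,0,0]
  ]
}}

```text
time_s: 8.27
tcp_pos: [0.4901, 0.1554, 0.1341]
ee_rot: [[0.401, -0.916, 0.002], [-0.916, -0.401, 0.001], [0.0, -0.002, -1.0]]
wrist_force: [-0.9, 0.1, 6.7]
gripper_width: 0.16
gripper_force: 30.0
```

{"fn": "drive_tool", "kwargs": {
  "rows": [
    [0,-0.15,-0.07,-0.7,0,0,0],
    [0,-0.15,-0.07,-0.6,0,0,0],
    [0,0,0,0,0,0,0]
  ]
}}

```text
time_s: 8.52
tcp_pos: [0.4899, 0.1553, 0.1332]
ee_rot: [[0.401, -0.916, 0.003], [-0.916, -0.401, 0.001], [0.0, -0.003, -1.0]]
wrist_force: [-0.0, 0.1, 7.7]
gripper_width: 0.157
gripper_force: 30.0
```

{"fn": "drive_tool", "kwargs": {
  "rows": [
    [0,-0.15,-0.05,-0.5,0,0,0],
    [0,-0.15,-0.05,-0.5,0,0,0],
    [0,0,0,0,0,0,0]
  ]
}}

```text
time_s: 8.77
tcp_pos: [0.4896, 0.1551, 0.1321]
ee_rot: [[0.401, -0.916, 0.003], [-0.916, -0.401, 0.001], [0.0, -0.003, -1.0]]
wrist_force: [-0.7, -0.4, 6.7]
gripper_width: 0.163
gripper_force: 30.0
```

```bash
python3 -c "
from h import *
st()"
```

```text
t 8.77 tcp [489.65 155.15 132.13] ytool -156.35 Rz [ 2.8e-03  8.0e-04 -1.0e+00] F [-0.7 -0.4  6.7] J [ 36.  16. -22.   0. -52. -12.] g 0.163 30.0
```

{"fn": "drive_tool", "kwargs": {
  "rows": [
    [0,-0.07,-0.03,-0.5,0,0,0],
    [0,-0.07,-0.03,-0.5,0,0,0],
    [0,-0.07,-0.03,-0.5,0,0,0],
    [0,0,0,0,0,0,0]
  ]
}}

```text
time_s: 9.1
tcp_pos: [0.4894, 0.1551, 0.1301]
ee_rot: [[0.401, -0.916, 0.002], [-0.916, -0.401, 0.001], [0.0, -0.003, -1.0]]
wrist_force: [1.0, 1.1, 5.2]
gripper_width: 0.158
gripper_force: 30.0
```

{"fn": "drive_tool", "kwargs": {
  "rows": [
    [0,-0.07,-0.03,-0.5,0,0,0],
    [0,-0.07,-0.03,-0.5,0,0,0],
    [0,-0.07,-0.03,-0.5,0,0,0],
    [0,0,0,0,0,0,0]
  ]
}}

```text
time_s: 9.43
tcp_pos: [0.4892, 0.155, 0.1286]
ee_rot: [[0.401, -0.916, 0.003], [-0.916, -0.401, 0.001], [0.0, -0.003, -1.0]]
wrist_force: [0.6, -0.2, 4.9]
gripper_width: 0.155
gripper_force: 30.0
```

```bash
python3 -c "
from h import *
st(); c=capture('wrist'); save('m5.png',cv2.resize(c['frame'][50:250,180:320],(560,800))[:600] if 0 else cv2.resize(c['frame'][50:230,160:340],(600,600),interpolation=cv2.INTER_CUBIC))"
```

```text
t 9.43 tcp [489.2  155.02 128.63] ytool -156.36 Rz [ 2.5e-03  9.0e-04 -1.0e+00] F [ 0.6 -0.2  4.9] J [ 36.  16. -22.   0. -52. -12.] g 0.155 30.0
```

View pics/m5.png

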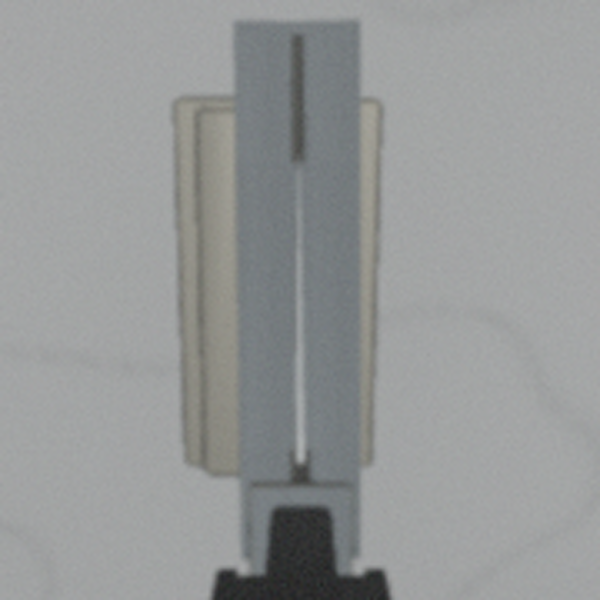

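The left end is open about 2.6 mm: the bright gap shows at (300,460), and the right end is still shut at (297,160). Now to the right notch.

{"fn": "drive_tool", "kwargs": {
  "rows": [
    [0,0,0,0,0,0,0],
    [0,0,0,10,0,0,0],
    [0,0,0,14,0,0,0],
    [0,13.5,-30.7,0,0,0,0],
    [0,14,-30,0,0,0,0]
  ]
}}

```text
time_s: 9.9
tcp_pos: [0.5149, 0.0941, 0.1523]
ee_rot: [[0.404, -0.915, -0.001], [-0.915, -0.404, 0.0], [-0.001, 0.001, -1.0]]
wrist_force: [-0.3, -0.3, -1.2]
gripper_width: 0.161
gripper_force: 30.0
```

{"fn": "drive_tool", "kwargs": {
  "rows": [
    [0,14,-30,0,0,0,0],
    [0,0,0,-9,0,0,0],
    [0,0,0,0,0,0,0],
    [0,0,0,0,0,0,0],
    [0,0,0,0,0,0,0]
  ]
}}

```text
time_s: 10.32
tcp_pos: [0.529, 0.0642, 0.1425]
ee_rot: [[0.401, -0.916, -0.001], [-0.916, -0.401, -0.0], [-0.0, 0.002, -1.0]]
wrist_force: [-0.5, 0.3, -0.7]
gripper_width: 0.156
gripper_force: 30.0
```

```bash
python3 -c "
from h import *
look('l6.png')"
```

```text
t 10.32 tcp [528.98  64.25 142.46] ytool -156.36 Rz [-1.5e-03 -4.0e-04 -1.0e+00] F [-0.5  0.3 -0.7] J [ 24.  17. -18.  -0. -55.  -1.] g 0.156 30.0
176 [ 91  95  93  95  93  92  91  95  96  94  94  92  94  92  91  94  92  96  92  92  95  97 102  99 103  99] 0.257
178 [120 122 123 121 122 122 124 120 125 122 119 118 120 123 120 123 124 122 122 122 121 123 122 122 117 120] 0.257
180 [125 125 120 124 122 120 122 123 120 110 101 103 111 118 121 124 124 126 123 122 124 121 121 125 117 122] 0.257
182 [124 125 122 122 124 118 122 123 117 103  91  90  97 117 122 125 124 124 125 126 124 124 122 120 123 125] 0.259
184 [123 125 121 123 120 125 118 124 122 108  92  86 100 113 122 123 125 123 125 123 124 124 123 123 121 124] 0.259
186 [124 124 121 120 121 123 120 120 117 105  93  90  96 114 122 125 124 127 127 122 125 124 119 121 122 121] 0.26
188 [123 124 124 123 121 123 123 123 121 108  91  85  90 106 123 123 126 127 123 122 125 123 119 124 122 122] 0.26
190 [121 124 124 124 119 123 121 123 118 106  89  72  75  91 114 120 128 127 125 126 123 121 125 122 123 119] 0.251
192 [125 124 124 123 119 119 120 123 120 102  78  75  71  74  87 110 122 124 125 124 123 124 122 120 122 122] 0.244
194 [108 107 108 105 107 107 107 106  99  82  74  72  74  72  70  89  97 109 110 107 107 108 105 107 106 109] 0.215
196 [117 113 114 116 110 116 110 112 111 112 114 112 113 111 112 111 113 112 115 112 112 110 113 113 110 109] 0.212
198 [123 126 123 128 127 128 123 125 124 125 126 126 124 129 125 124 124 126 126 125 123 123 122 127 122 124] 0.212
200 [126 124 124 127 125 122 123 118 122 120 123 122 120 120 122 121 123 121 121 120 125 121 124 124 123 122] 0.213
202 [125 124 122 110  95  75  71  72  70  72  71  74  71  72  70  70  70  73  74  77  94 114 119 123 120 124] 0.208
204 [128 125 116  89  56  49  55  53  53  51  49  55  50  55  47  50  49  45  49  50  60  91 115 122 121 125] 0.204
```

View pics/l6.png

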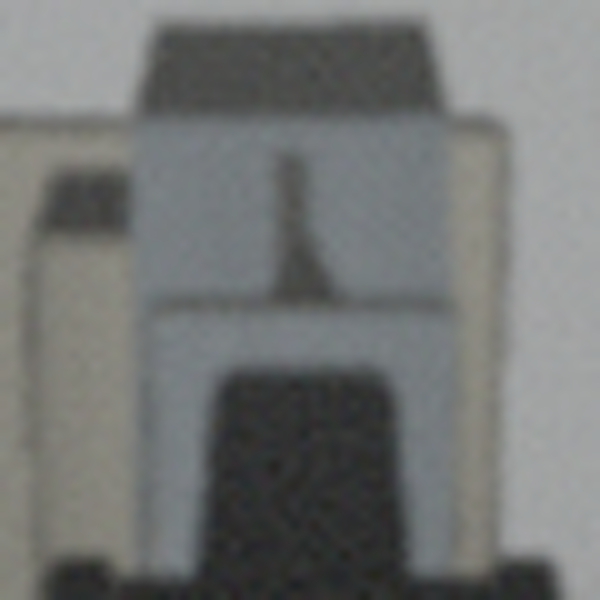

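The notch centre at col 248.8 is about 1.0 mm to the rear of the blade at col 249.9. I'll shift by that much and push in.

{"fn": "drive_tool", "kwargs": {
  "rows": [
    [0,0.9,0.4,-2,0,0,0],
    [0,0,0,-2,0,0,0],
    [0,0,0,-1,0,0,0],
    [0,0,0,0,0,0,0],
    [0,0,0,0,0,0,0]
  ]
}}

```text
time_s: 10.78
tcp_pos: [0.5309, 0.065, 0.1385]
ee_rot: [[0.401, -0.916, 0.001], [-0.916, -0.401, 0.0], [-0.0, -0.001, -1.0]]
wrist_force: [-2.2, 0.4, 5.3]
gripper_width: 0.16
gripper_force: 30.0
```

{"fn": "drive_tool", "kwargs": {
  "rows": [
    [0,0,0,-0.7,0,0,0],
    [0,-0.1,0,-0.7,0,0,0],
    [0,0,0,0,0,0,0]
  ]
}}

```text
time_s: 11.03
tcp_pos: [0.531, 0.0649, 0.1382]
ee_rot: [[0.401, -0.916, 0.002], [-0.916, -0.401, 0.0], [0.0, -0.002, -1.0]]
wrist_force: [-3.0, 1.2, 10.6]
gripper_width: 0.159
gripper_force: 30.0
```

{"fn": "drive_tool", "kwargs": {
  "rows": [
    [0,-0.1,-0.05,-0.7,0,0,0],
    [0,-0.15,-0.05,-0.7,0,0,0],
    [0,0,0,0,0,0,0]
  ]
}}

```text
time_s: 11.28
tcp_pos: [0.5301, 0.0643, 0.136]
ee_rot: [[0.401, -0.916, 0.001], [-0.916, -0.401, -0.0], [0.0, -0.0, -1.0]]
wrist_force: [-1.2, -0.9, 1.6]
gripper_width: 0.158
gripper_force: 30.0
```

{"fn": "drive_tool", "kwargs": {
  "rows": [
    [0,-0.15,-0.07,-0.5,0,0,0],
    [0,-0.1,-0.05,-0.5,0,0,0],
    [0,0,0,0,0,0,0]
  ]
}}

```text
time_s: 11.53
tcp_pos: [0.5301, 0.064, 0.1349]
ee_rot: [[0.401, -0.916, 0.0], [-0.916, -0.401, -0.001], [0.001, -0.0, -1.0]]
wrist_force: [-2.3, 0.0, 8.2]
gripper_width: 0.16
gripper_force: 30.0
```

{"fn": "drive_tool", "kwargs": {
  "rows": [
    [0,-0.15,-0.07,-0.6,0,0,0],
    [0,-0.15,-0.07,-0.6,0,0,0],
    [0,0,0,0,0,0,0]
  ]
}}

```text
time_s: 11.78
tcp_pos: [0.53, 0.0638, 0.134]
ee_rot: [[0.401, -0.916, 0.001], [-0.916, -0.401, -0.001], [0.001, -0.0, -1.0]]
wrist_force: [-2.2, 0.4, 9.9]
gripper_width: 0.158
gripper_force: 30.0
```

{"fn": "drive_tool", "kwargs": {
  "rows": [
    [0,-0.15,-0.07,-0.6,0,0,0],
    [0,-0.15,-0.07,-0.6,0,0,0],
    [0,0,0,0,0,0,0]
  ]
}}

```text
time_s: 12.03
tcp_pos: [0.5298, 0.0635, 0.133]
ee_rot: [[0.401, -0.916, 0.001], [-0.916, -0.401, -0.001], [0.001, -0.001, -1.0]]
wrist_force: [-2.4, 0.1, 10.3]
gripper_width: 0.158
gripper_force: 30.0
```

```bash
python3 -c "
from h import *
st()"
```

```text
t 12.03 tcp [529.82  63.5  132.96] ytool -156.33 Rz [ 0.0011 -0.001  -1.    ] F [-2.4  0.1 10.3] J [ 24.  18. -19.   0. -53.  -1.] g 0.158 30.0
```

{"fn": "drive_tool", "kwargs": {
  "rows": [
    [0,-0.14,-0.06,-0.7,0,0,0],
    [0,-0.14,-0.06,-0.7,0,0,0],
    [0,-0.14,-0.06,-0.7,0,0,0],
    [0,0,0,0,0,0,0]
  ]
}}

```text
time_s: 12.37
tcp_pos: [0.5294, 0.0633, 0.1302]
ee_rot: [[0.401, -0.916, 0.001], [-0.916, -0.401, -0.001], [0.001, -0.0, -1.0]]
wrist_force: [-1.1, -0.8, 7.2]
gripper_width: 0.162
gripper_force: 30.0
```

{"fn": "drive_tool", "kwargs": {
  "rows": [
    [0,-0.12,-0.05,-0.7,0,0,0],
    [0,-0.1,-0.04,-0.7,0,0,0],
    [0,-0.1,-0.04,-0.7,0,0,0],
    [0,0,0,0,0,0,0]
  ]
}}

```text
time_s: 12.7
tcp_pos: [0.5291, 0.0632, 0.128]
ee_rot: [[0.401, -0.916, 0.001], [-0.916, -0.401, -0.001], [0.001, -0.0, -1.0]]
wrist_force: [-1.6, -1.9, 6.5]
gripper_width: 0.16
gripper_force: 30.0
```

{"fn": "drive_tool", "kwargs": {
  "rows": [
    [0,-0.08,-0.04,-0.7,0,0,0],
    [0,-0.08,-0.04,-0.7,0,0,0],
    [0,-0.08,-0.04,-0.7,0,0,0],
    [0,0,0,0,0,0,0]
  ]
}}

```text
time_s: 13.03
tcp_pos: [0.5289, 0.0631, 0.1259]
ee_rot: [[0.401, -0.916, 0.001], [-0.916, -0.401, -0.001], [0.001, -0.0, -1.0]]
wrist_force: [-2.8, -0.6, 6.1]
gripper_width: 0.157
gripper_force: 30.0
```

```bash
python3 -c "
from h import *
st()"
```

```text
t 13.03 tcp [528.87  63.06 125.92] ytool -156.36 Rz [ 9.e-04 -9.e-04 -1.e+00] F [-2.8 -0.6  6.1] J [ 24.  18. -20.   0. -52.  -1.] g 0.157 30.0
```

{"fn": "drive_tool", "kwargs": {
  "rows": [
    [0,-0.12,-0.05,-0.7,0,0,0],
    [0,-0.12,-0.05,-0.7,0,0,0],
    [0,-0.12,-0.05,-0.7,0,0,0],
    [0,-0.1,-0.04,-0.7,0,0,0],
    [0,0,0,0,0,0,0]
  ]
}}

```text
time_s: 13.45
tcp_pos: [0.5285, 0.0629, 0.1231]
ee_rot: [[0.401, -0.916, 0.001], [-0.916, -0.401, -0.001], [0.001, -0.001, -1.0]]
wrist_force: [-1.3, -0.9, 5.9]
gripper_width: 0.158
gripper_force: 30.0
```

{"fn": "drive_tool", "kwargs": {
  "rows": [
    [0,0,0,0,0,0,0],
    [0,0,0,12,0,0,0],
    [0,0,0,15,0,0,0],
    [0,0,0,0,0,0,0]
  ]
}}

```text
time_s: 13.78
tcp_pos: [0.5297, 0.0637, 0.1511]
ee_rot: [[0.401, -0.916, 0.005], [-0.916, -0.401, 0.001], [0.001, -0.005, -1.0]]
wrist_force: [0.9, 0.0, -0.8]
gripper_width: 0.16
gripper_force: 30.0
```

```bash
python3 -c "
from h import *
st()"
```

```text
t 13.78 tcp [529.71  63.67 151.11] ytool -156.36 Rz [ 0.0047  0.0012 -1.    ] F [ 0.9  0.  -0.8] J [ 24.  16. -18.   0. -55.  -1.] g 0.16 30.0
```

{"fn": "drive_tool", "kwargs": {
  "rows": [
    [0,-12.6,30.5,0,0,0,0],
    [0,-12.7,30.5,0,0,0,0],
    [0,-12.7,30.5,0,0,0,0],
    [0,0,0,-5,0,0,0],
    [0,0,0,0,0,0,0]
  ]
}}

```text
time_s: 14.2
tcp_pos: [0.4885, 0.1557, 0.1424]
ee_rot: [[0.403, -0.915, -0.003], [-0.915, -0.403, -0.001], [-0.0, 0.003, -1.0]]
wrist_force: [-1.2, -0.8, -1.0]
gripper_width: 0.16
gripper_force: 30.0
```

{"fn": "drive_tool", "kwargs": {
  "rows": [
    [0,0,0,0,0,0,0],
    [0,0,0,0,0,0,0]
  ]
}}

```text
time_s: 14.37
tcp_pos: [0.49, 0.154, 0.1436]
ee_rot: [[0.4, -0.917, -0.001], [-0.917, -0.4, -0.001], [0.0, 0.001, -1.0]]
wrist_force: [0.0, 0.0, -1.0]
gripper_width: 0.156
gripper_force: 30.0
```

```bash
python3 -c "
from h import *
look('l7.png')"
```

```text
t 14.37 tcp [489.97 154.01 143.64] ytool -156.44 Rz [-9.e-04 -7.e-04 -1.e+00] F [ 0.  0. -1.] J [ 36.  15. -21.   0. -54. -12.] g 0.156 30.0
176 [126 125 125 127 122 122 119 123 123 124 137 163 169 148 128 123 129 129 128 125 124 127 124 124 121 120] 0.258
178 [126 126 124 127 123 120 124 124 122 126 140 164 171 149 130 124 126 129 127 127 126 124 124 123 122 123] 0.258
180 [125 125 122 123 123 123 124 124 123 126 139 166 172 155 130 126 123 125 127 126 125 127 125 122 124 119] 0.26
182 [127 122 123 120 121 122 121 123 119 111 124 160 171 150 117 106 120 125 126 124 125 124 123 123 125 124] 0.265
184 [122 125 125 122 119 122 121 121 117 102 120 159 169 149 107  99 110 121 124 126 125 123 126 122 121 121] 0.265
186 [123 123 123 124 120 124 121 121 119 108 117 159 170 149 111  99 114 119 126 122 127 125 121 123 122 118] 0.266
188 [121 123 125 121 121 122 120 124 120 105 108 138 143 126 102  97 118 124 129 126 123 128 122 124 122 121] 0.265
190 [121 124 124 121 120 122 122 123 119 106  82  78  77  70  80 104 117 126 123 126 128 124 123 128 126 117] 0.25
192 [125 125 123 122 120 119 125 124 119  97  74  73  72  70  77  99 116 123 127 128 127 125 125 123 120 121] 0.245
194 [108 110 108 104 111 107 107 104 100  84  74  68  73  73  75  85  98 110 108 106 108 107 110 108 106 109] 0.238
196 [111 114 114 116 114 111 110 116 110 113 111 112 115 112 113 113 113 111 113 112 111 111 114 113 114 110] 0.212
198 [127 126 126 128 128 127 129 124 127 124 128 127 128 126 125 127 126 125 125 125 122 123 126 123 123 122] 0.213
200 [125 126 127 129 130 124 124 124 119 121 121 125 126 123 120 125 121 125 122 122 125 124 123 125 121 124] 0.213
202 [127 129 129 116  97  76  75  72  74  75  70  72  76  74  70  71  68  72  76  80 101 113 123 124 123 127] 0.209
204 [128 129 114  88  63  53  47  49  51  49  48  52  54  51  49  53  51  55  56  53  63  93 115 122 127 123] 0.204
```

View pics/l7.png

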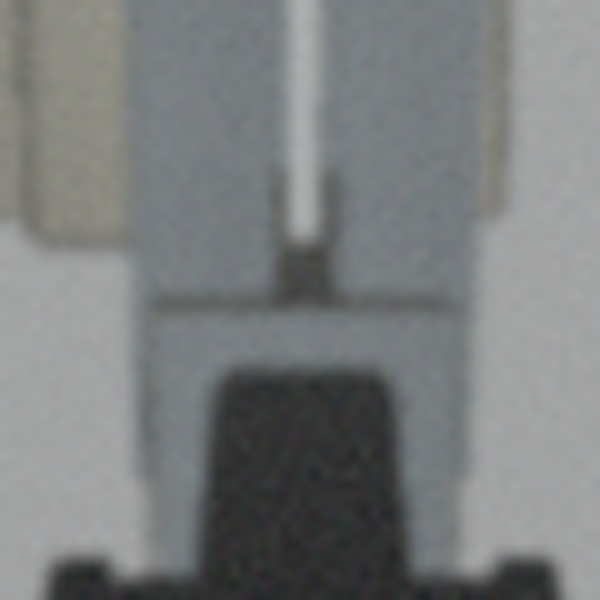

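The blade (cols 247–252, centre ≈250) lines up with the open left gap (centre ≈250), so I can go straight down.

{"fn": "drive_tool", "kwargs": {
  "rows": [
    [0,0,0,-4,0,0,0],
    [0,0,0,-4,0,0,0],
    [0,0,0,-3,0,0,0],
    [0,0,0,-1.5,0,0,0],
    [0,0,0,0,0,0,0]
  ]
}}

```text
time_s: 14.83
tcp_pos: [0.4898, 0.1543, 0.1312]
ee_rot: [[0.4, -0.916, -0.001], [-0.916, -0.4, -0.001], [0.0, 0.001, -1.0]]
wrist_force: [0.6, -1.3, -0.3]
gripper_width: 0.162
gripper_force: 30.0
```

{"fn": "drive_tool", "kwargs": {
  "rows": [
    [0,-0.08,-0.03,-0.7,0,0,0],
    [0,-0.08,-0.04,-0.7,0,0,0],
    [0,-0.08,-0.03,-0.7,0,0,0],
    [0,0,0,0,0,0,0]
  ]
}}

```text
time_s: 15.17
tcp_pos: [0.4897, 0.1546, 0.1296]
ee_rot: [[0.401, -0.916, -0.0], [-0.916, -0.401, -0.0], [0.0, 0.0, -1.0]]
wrist_force: [-0.7, -0.5, -0.1]
gripper_width: 0.161
gripper_force: 30.0
```

```bash
python3 -c "
from h import *
st()"
```

```text
t 15.17 tcp [489.69 154.58 129.63] ytool -156.39 Rz [-0. -0. -1.] F [-0.7 -0.5 -0.1] J [ 36.  16. -22.  -0. -52. -12.] g 0.161 30.0
```

{"fn": "drive_tool", "kwargs": {
  "rows": [
    [0,-0.1,-0.05,-0.7,0,0,0],
    [0,-0.1,-0.05,-0.7,0,0,0],
    [0,-0.1,-0.05,-0.7,0,0,0],
    [0,-0.1,-0.05,-0.7,0,0,0],
    [0,0,0,0,0,0,0]
  ]
}}

```text
time_s: 15.58
tcp_pos: [0.4896, 0.1545, 0.1275]
ee_rot: [[0.401, -0.916, 0.001], [-0.916, -0.401, 0.0], [0.0, -0.001, -1.0]]
wrist_force: [-2.0, -0.7, 4.8]
gripper_width: 0.157
gripper_force: 30.0
```

{"fn": "drive_tool", "kwargs": {
  "rows": [
    [0,-0.1,-0.05,-0.7,0,0,0],
    [0,-0.1,-0.05,-0.7,0,0,0],
    [0,-0.1,-0.05,-0.7,0,0,0],
    [0,-0.1,-0.05,-0.7,0,0,0],
    [0,0,0,0,0,0,0]
  ]
}}

```text
time_s: 16.0
tcp_pos: [0.4894, 0.1543, 0.125]
ee_rot: [[0.401, -0.916, 0.001], [-0.916, -0.401, 0.0], [0.0, -0.001, -1.0]]
wrist_force: [-2.1, -0.2, 6.1]
gripper_width: 0.159
gripper_force: 30.0
```

```bash
python3 -c "
from h import *
st()"
```

```text
t 16.0 tcp [489.39 154.25 125.03] ytool -156.37 Rz [ 1.3e-03  2.0e-04 -1.0e+00] F [-2.1 -0.2  6.1] J [ 36.  16. -22.   0. -51. -12.] g 0.159 30.0
```

{"fn": "drive_tool", "kwargs": {
  "rows": [
    [0,-0.13,-0.05,-0.8,0,0,0],
    [0,-0.13,-0.05,-0.8,0,0,0],
    [0,-0.13,-0.05,-0.8,0,0,0],
    [0,-0.13,-0.05,-0.8,0,0,0],
    [0,0,0,0,0,0,0]
  ]
}}

```text
time_s: 16.42
tcp_pos: [0.489, 0.1541, 0.1219]
ee_rot: [[0.401, -0.916, 0.002], [-0.916, -0.401, 0.0], [0.0, -0.002, -1.0]]
wrist_force: [-0.9, -0.9, 7.1]
gripper_width: 0.158
gripper_force: 30.0
```

{"fn": "drive_tool", "kwargs": {
  "rows": [
    [0,-0.12,-0.05,-0.8,0,0,0],
    [0,-0.12,-0.05,-0.8,0,0,0],
    [0,-0.12,-0.05,-0.8,0,0,0],
    [0,-0.12,-0.05,-0.8,0,0,0],
    [0,0,0,0,0,0,0]
  ]
}}

```text
time_s: 16.83
tcp_pos: [0.4886, 0.154, 0.1188]
ee_rot: [[0.401, -0.916, 0.002], [-0.916, -0.401, 0.0], [0.0, -0.002, -1.0]]
wrist_force: [-1.8, -1.3, 6.9]
gripper_width: 0.158
gripper_force: 30.0
```

{"fn": "drive_tool", "kwargs": {
  "rows": [
    [0,-0.1,-0.05,-0.8,0,0,0],
    [0,-0.1,-0.05,-0.8,0,0,0],
    [0,0,0,0,0,0,0]
  ]
}}

```text
time_s: 17.08
tcp_pos: [0.4884, 0.1539, 0.1172]
ee_rot: [[0.401, -0.916, 0.002], [-0.916, -0.401, 0.0], [0.0, -0.002, -1.0]]
wrist_force: [-1.4, -0.4, 7.4]
gripper_width: 0.158
gripper_force: 30.0
```

```bash
python3 -c "
from h import *
st()"
```

```text
t 17.08 tcp [488.39 153.87 117.17] ytool -156.36 Rz [ 1.8e-03  4.0e-04 -1.0e+00] F [-1.4 -0.4  7.4] J [ 36.  17. -23.   0. -50. -12.] g 0.158 30.0
```

{"fn": "drive_tool", "kwargs": {
  "rows": [
    [0,0,0,10,0,0,0],
    [0,0,0,24,0,0,0],
    [0,13.6,-30.5,0,0,0,0],
    [0,13.7,-30,0,0,0,0],
    [0,13.7,-30,0,0,0,0]
  ]
}}

```text
time_s: 17.5
tcp_pos: [0.5292, 0.0628, 0.1507]
ee_rot: [[0.402, -0.916, 0.001], [-0.916, -0.402, 0.001], [-0.0, -0.001, -1.0]]
wrist_force: [1.3, -0.5, -1.7]
gripper_width: 0.158
gripper_force: 30.0
```

{"fn": "drive_tool", "kwargs": {
  "rows": [
    [0,0,0,-6,0,0,0],
    [0,0,0,0,0,0,0],
    [0,0,0,0,0,0,0],
    [0,0,0,0,0,0,0]
  ]
}}

```text
time_s: 17.83
tcp_pos: [0.5285, 0.0637, 0.1441]
ee_rot: [[0.401, -0.916, -0.0], [-0.916, -0.401, -0.0], [-0.0, 0.0, -1.0]]
wrist_force: [0.4, -0.0, -1.0]
gripper_width: 0.16
gripper_force: 30.0
```

```bash
python3 -c "
from h import *
look('l8.png')"
```

```text
t 17.83 tcp [528.48  63.74 144.06] ytool -156.35 Rz [-3.e-04 -0.e+00 -1.e+00] F [ 0.4 -0.  -1. ] J [ 24.  17. -18.  -0. -55.  -1.] g 0.16 30.0
176 [ 93  93  93  92  89  96  92  96  94  90  94  95  94  96  91  97 101  99 101 100 102  99  99 103 103  98] 0.28
178 [123 122 122 122 119 123 119 123 119 121 133 149 155 152 134 123 121 120 123 123 121 122 124 125 125 123] 0.284
180 [120 122 122 125 119 121 122 120 112 112 136 164 177 170 143 111 113 123 125 127 124 125 125 123 122 124] 0.286
182 [125 123 123 120 121 120 120 121 115 105 130 162 177 171 141 102 109 118 124 125 124 124 124 121 121 122] 0.287
184 [126 124 125 120 122 120 121 121 115 103 131 162 175 170 139 104 103 119 125 126 125 124 124 125 122 120] 0.287
186 [122 122 124 117 122 120 122 123 108 104 129 163 175 169 140  99 102 118 124 131 126 124 127 124 122 121] 0.289
188 [120 126 124 120 118 123 121 121 113 103 123 146 152 162 133 101 101 117 124 124 125 126 124 122 124 117] 0.289
190 [123 122 123 119 122 122 122 123 113  99  87  80  79  99  95  92 104 116 125 124 124 125 126 124 123 124] 0.251
192 [123 123 122 123 118 122 119 122 115  94  78  78  72  72  72  81 102 118 124 122 125 123 124 120 123 123] 0.245
194 [105 106 105 105 105 103 104 104  97  82  72  73  70  69  74  77  89 104 108 110 109 106 108 108 104 108] 0.239
196 [114 112 112 112 113 112 111 110 110 106 115 113 111 111 111 114 111 110 113 108 112 111 108 110 112 110] 0.212
198 [126 127 127 125 126 124 128 127 125 124 126 126 126 123 122 125 125 125 123 126 123 122 122 125 123 124] 0.213
200 [125 126 127 126 126 121 122 123 121 121 125 122 122 126 119 121 121 123 124 121 125 123 121 118 122 121] 0.214
202 [126 126 124 117 103  84  74  71  73  70  72  71  75  71  69  69  74  72  68  80  93 114 122 122 123 123] 0.209
204 [126 125 116  88  63  48  46  49  51  48  45  47  49  49  54  50  50  49  53  40  65  99 117 124 125 119] 0.205
```

The gap (cols 247–253) and the blade (centre ≈250) are aligned, so I'll descend.

{"fn": "drive_tool", "kwargs": {
  "rows": [
    [0,0,0,-5,0,0,0],
    [0,0,0,-5,0,0,0],
    [0,0,0,-4,0,0,0],
    [0,0,0,-2,0,0,0],
    [0,0,0,0,0,0,0]
  ]
}}

```text
time_s: 18.3
tcp_pos: [0.5283, 0.0633, 0.1273]
ee_rot: [[0.401, -0.916, -0.001], [-0.916, -0.401, -0.001], [-0.0, 0.001, -1.0]]
wrist_force: [0.0, 0.2, -0.2]
gripper_width: 0.161
gripper_force: 30.0
```

{"fn": "drive_tool", "kwargs": {
  "rows": [
    [0,-0.1,-0.04,-0.8,0,0,0],
    [0,-0.1,-0.04,-0.8,0,0,0],
    [0,-0.1,-0.04,-0.8,0,0,0],
    [0,-0.1,-0.04,-0.8,0,0,0],
    [0,0,0,0,0,0,0]
  ]
}}

```text
time_s: 18.72
tcp_pos: [0.5284, 0.063, 0.1248]
ee_rot: [[0.4, -0.916, 0.0], [-0.916, -0.4, 0.0], [0.0, -0.0, -1.0]]
wrist_force: [0.2, -0.3, -0.3]
gripper_width: 0.153
gripper_force: 30.0
```

{"fn": "drive_tool", "kwargs": {
  "rows": [
    [0,-0.1,-0.04,-0.8,0,0,0],
    [0,-0.1,-0.04,-0.8,0,0,0],
    [0,-0.1,-0.04,-0.8,0,0,0],
    [0,-0.1,-0.04,-0.8,0,0,0],
    [0,0,0,0,0,0,0]
  ]
}}

```text
time_s: 19.13
tcp_pos: [0.5284, 0.0628, 0.1225]
ee_rot: [[0.401, -0.916, 0.001], [-0.916, -0.401, -0.0], [0.001, -0.001, -1.0]]
wrist_force: [-0.5, -1.0, 4.8]
gripper_width: 0.156
gripper_force: 30.0
```

```bash
python3 -c "
from h import *
st()"
```

```text
t 19.13 tcp [528.39  62.83 122.53] ytool -156.37 Rz [ 1.2e-03 -2.0e-04 -1.0e+00] F [-0.5 -1.   4.8] J [ 24.  18. -20.   0. -52.  -1.] g 0.156 30.0
```

{"fn": "drive_tool", "kwargs": {
  "rows": [
    [0,-0.12,-0.05,-0.8,0,0,0],
    [0,-0.12,-0.05,-0.8,0,0,0],
    [0,-0.12,-0.05,-0.8,0,0,0],
    [0,-0.12,-0.05,-0.8,0,0,0],
    [0,0,0,0,0,0,0]
  ]
}}

```text
time_s: 19.55
tcp_pos: [0.5281, 0.0625, 0.1198]
ee_rot: [[0.401, -0.916, 0.002], [-0.916, -0.401, -0.0], [0.001, -0.002, -1.0]]
wrist_force: [-0.6, -1.0, 5.8]
gripper_width: 0.157
gripper_force: 30.0
```

{"fn": "drive_tool", "kwargs": {
  "rows": [
    [0,-0.11,-0.05,-0.8,0,0,0],
    [0,-0.11,-0.05,-0.8,0,0,0],
    [0,-0.11,-0.05,-0.8,0,0,0],
    [0,-0.11,-0.05,-0.8,0,0,0],
    [0,0,0,0,0,0,0]
  ]
}}

```text
time_s: 19.97
tcp_pos: [0.5277, 0.0623, 0.1166]
ee_rot: [[0.401, -0.916, 0.002], [-0.916, -0.401, -0.0], [0.001, -0.002, -1.0]]
wrist_force: [-1.0, 0.2, 6.0]
gripper_width: 0.158
gripper_force: 30.0
```

{"fn": "drive_tool", "kwargs": {
  "rows": [
    [0,-0.11,-0.05,-0.8,0,0,0],
    [0,-0.11,-0.05,-0.8,0,0,0],
    [0,-0.11,-0.05,-0.8,0,0,0],
    [0,-0.11,-0.05,-0.8,0,0,0],
    [0,0,0,0,0,0,0]
  ]
}}

```text
time_s: 20.38
tcp_pos: [0.5274, 0.0622, 0.1134]
ee_rot: [[0.401, -0.916, 0.002], [-0.916, -0.401, -0.0], [0.001, -0.002, -1.0]]
wrist_force: [-0.4, -1.1, 7.1]
gripper_width: 0.157
gripper_force: 30.0
```

```bash
python3 -c "
from h import *
st()"
```

```text
t 20.38 tcp [527.38  62.17 113.42] ytool -156.36 Rz [ 2.1e-03 -2.0e-04 -1.0e+00] F [-0.4 -1.1  7.1] J [ 24.  19. -21.   0. -50.  -1.] g 0.157 30.0
```

{"fn": "drive_tool", "kwargs": {
  "rows": [
    [0,0,0,12,0,0,0],
    [0,0,0,26,0,0,0],
    [0,-12.6,30.6,0,0,0,0],
    [0,-12.7,30.7,0,0,0,0],
    [0,-12.7,30.7,0,0,0,0]
  ]
}}

```text
time_s: 20.8
tcp_pos: [0.4881, 0.1549, 0.1502]
ee_rot: [[0.398, -0.917, 0.0], [-0.917, -0.398, 0.001], [-0.001, -0.001, -1.0]]
wrist_force: [0.4, 0.2, -1.4]
gripper_width: 0.161
gripper_force: 30.0
```

{"fn": "drive_tool", "kwargs": {
  "rows": [
    [0,0,0,-6,0,0,0],
    [0,0,0,0,0,0,0],
    [0,0,0,0,0,0,0],
    [0,0,0,0,0,0,0]
  ]
}}

```text
time_s: 21.13
tcp_pos: [0.4887, 0.1537, 0.1438]
ee_rot: [[0.4, -0.917, -0.0], [-0.917, -0.4, -0.0], [0.0, 0.001, -1.0]]
wrist_force: [0.3, 0.5, -0.2]
gripper_width: 0.157
gripper_force: 30.0
```

```bash
python3 -c "
from h import *
look('l9.png')" | sed -n '1p;4,11p'
```

```text
t 21.13 tcp [488.71 153.66 143.85] ytool -156.44 Rz [-4.e-04 -4.e-04 -1.e+00] F [ 0.3  0.5 -0.2] J [ 36.  15. -21.   0. -54. -12.] g 0.157 30.0
180 [126 123 126 122 121 126 124 124 123 140 163 173 175 174 158 130 120 125 125 128 128 124 127 125 126 124] 0.286
182 [123 124 121 121 119 124 122 112 109 132 162 173 177 175 158 121 100 110 122 127 126 124 123 124 127 123] 0.287
184 [124 122 119 121 120 121 121 108 103 127 163 174 176 172 156 119  96 113 121 128 124 121 126 123 124 122] 0.288
186 [124 121 122 122 120 122 121 110 102 128 161 175 175 174 157 118  96 108 122 123 126 127 126 123 123 122] 0.288
188 [124 121 123 120 119 120 122 110 103 125 152 160 155 160 150 116  95 112 126 126 125 126 123 125 125 123] 0.289
190 [123 123 120 119 123 124 120 109 100 115 125  99  85 109 124 110  96 111 122 124 128 124 123 125 123 125] 0.251
192 [123 121 121 117 121 122 120 112  92  94  75  75  71  70  79  82  94 112 123 124 121 124 122 123 126 123] 0.245
194 [107 107 106 107 106 106 104  97  84  76  71  75  71  74  68  76  81 100 105 109 108 112 107 109 108 112] 0.238
```

{"fn": "drive_tool", "kwargs": {
  "rows": [
    [0,0,0,-6,0,0,0],
    [0,0,0,-6,0,0,0],
    [0,0,0,-6,0,0,0],
    [0,0,0,-3,0,0,0],
    [0,0,0,0,0,0,0]
  ]
}}

```text
time_s: 21.6
tcp_pos: [0.4884, 0.1538, 0.122]
ee_rot: [[0.4, -0.916, -0.001], [-0.916, -0.4, -0.001], [0.0, 0.002, -1.0]]
wrist_force: [0.6, 0.8, -1.1]
gripper_width: 0.153
gripper_force: 30.0
```

{"fn": "drive_tool", "kwargs": {
  "rows": [
    [0,-0.08,-0.03,-0.8,0,0,0],
    [0,-0.08,-0.03,-0.8,0,0,0],
    [0,-0.08,-0.03,-0.8,0,0,0],
    [0,-0.08,-0.03,-0.8,0,0,0],
    [0,0,0,0,0,0,0]
  ]
}}

```text
time_s: 22.02
tcp_pos: [0.4883, 0.1542, 0.1199]
ee_rot: [[0.401, -0.916, 0.0], [-0.916, -0.401, 0.0], [-0.0, -0.0, -1.0]]
wrist_force: [0.2, -0.0, -0.7]
gripper_width: 0.161
gripper_force: 30.0
```

{"fn": "drive_tool", "kwargs": {
  "rows": [
    [0,-0.1,-0.04,-0.8,0,0,0],
    [0,-0.1,-0.04,-0.8,0,0,0],
    [0,-0.1,-0.04,-0.8,0,0,0],
    [0,-0.1,-0.04,-0.8,0,0,0],
    [0,0,0,0,0,0,0]
  ]
}}

```text
time_s: 22.43
tcp_pos: [0.4883, 0.1541, 0.1172]
ee_rot: [[0.401, -0.916, 0.001], [-0.916, -0.401, 0.0], [0.0, -0.001, -1.0]]
wrist_force: [-1.1, -0.1, 4.2]
gripper_width: 0.16
gripper_force: 30.0
```

{"fn": "drive_tool", "kwargs": {
  "rows": [
    [0,-0.1,-0.04,-0.8,0,0,0],
    [0,-0.1,-0.04,-0.8,0,0,0],
    [0,-0.1,-0.04,-0.8,0,0,0],
    [0,-0.1,-0.04,-0.8,0,0,0],
    [0,0,0,0,0,0,0]
  ]
}}

```text
time_s: 22.85
tcp_pos: [0.488, 0.1539, 0.1143]
ee_rot: [[0.401, -0.916, 0.001], [-0.916, -0.401, 0.0], [0.0, -0.001, -1.0]]
wrist_force: [-0.7, -0.5, 6.3]
gripper_width: 0.157
gripper_force: 30.0
```

```bash
python3 -c "
from h import *
st()"
```

```text
t 22.85 tcp [487.96 153.95 114.3 ] ytool -156.37 Rz [ 1.3e-03  2.0e-04 -1.0e+00] F [-0.7 -0.5  6.3] J [ 36.  17. -23.   0. -50. -12.] g 0.157 30.0
```

{"fn": "drive_tool", "kwargs": {
  "rows": [
    [0,-0.1,-0.04,-0.8,0,0,0],
    [0,-0.1,-0.04,-0.8,0,0,0],
    [0,0,0,0,0,0,0],
    [0,0,0,12,0,0,0],
    [0,0,0,35,0,0,0]
  ]
}}

```text
time_s: 23.27
tcp_pos: [0.4846, 0.1526, 0.1547]
ee_rot: [[0.399, -0.917, -0.009], [-0.917, -0.399, -0.004], [0.0, 0.01, -1.0]]
wrist_force: [0.1, 0.9, -0.4]
gripper_width: 0.159
gripper_force: 30.0
```

{"fn": "drive_tool", "kwargs": {
  "rows": [
    [0,0,0,8,0,0,0],
    [0,0,0,0,0,0,0],
    [0,0,0,0,0,0,0],
    [0,0,0,0,0,0,0]
  ]
}}

```text
time_s: 23.6
tcp_pos: [0.4861, 0.1532, 0.1653]
ee_rot: [[0.4, -0.917, -0.003], [-0.917, -0.4, -0.001], [-0.0, 0.003, -1.0]]
wrist_force: [-0.1, -0.5, -0.7]
gripper_width: 0.159
gripper_force: 30.0
```

```bash
python3 - <<'E'
from h import *
st(); c=capture("wrist"); f=c["frame"]; g=f.astype(float).mean(-1)
W=world(c); s=sense();Q=(W-np.array(s["tcp_pos"]))@np.array(s["ee_rot"])
save("v10.png",cv2.resize(f[50:230,160:340],(600,600),interpolation=cv2.INTER_CUBIC))
xs=[];ws=[];cs=[]
for r in range(106,170,2):
    seg=g[r-1:r+2,238:266].mean(0); base=np.median(np.r_[seg[:6],seg[-6:]]); w=np.clip(seg-base-3,0,None); top=w.max()
    i=np.where(w>top/2)[0]; a,b=i[0],i[-1]
    L=a-(w[a]-top/2)/(w[a]-w[a-1]); R=b+(w[b]-top/2)/(w[b]-w[b+1])
    z=np.median(c["z_map"][r,238:245]); k=z/c["fx"]*1000
    xs.append(np.median(Q[r,238:245,0])*1000); ws.append((R-L)*k); cs.append(((L+R)/2-c["cx"])*k)
p=np.polyfit(xs,ws,1); q=np.polyfit(xs,cs,1); print("gap at left(x=-0)",np.polyval(p,0),"right(100)",np.polyval(p,100),"resid",np.std(np.array(ws)-np.polyval(p,xs)),"mid",np.polyval(q,[0,100]))
E
```

```text
t 23.6 tcp [486.12 153.2  165.27] ytool -156.43 Rz [-0.0029 -0.0011 -1.    ] F [-0.1 -0.5 -0.7] J [ 36.  13. -20.  -0. -57. -12.] g 0.159 30.0
gap at left(x=-0) 6.509847500892679 right(100) 5.761038132042806 resid 0.05029911607647208 mid [-244.11580109 -219.90883985]
```

View pics/v10.png

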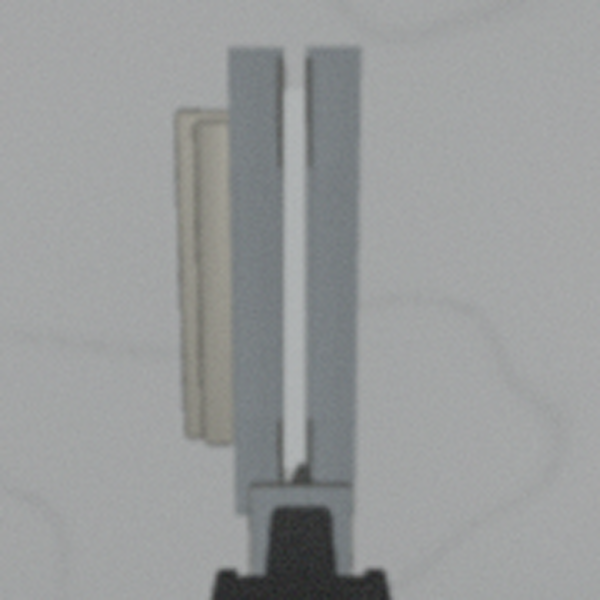

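Both ends are open: from the bright band at (293,90–460), at least 6.5 mm on the left and 5.8 mm on the right. Now to return the tool.

{"fn": "drive_tool", "kwargs": {
  "rows": [
    [0,0,0,25,0,0,0],
    [0,3.6,-32,0,0,0,-0.087],
    [0,3.6,-32,0,0,0,-0.087],
    [0,3.6,-32,0,0,0,-0.087],
    [0,3.6,-32,0,0,0,-0.087]
  ]
}}

```text
time_s: 24.07
tcp_pos: [0.5008, 0.0244, 0.1905]
ee_rot: [[0.061, -0.998, -0.003], [-0.998, -0.061, -0.001], [0.001, 0.003, -1.0]]
wrist_force: [0.3, 0.0, -0.6]
gripper_width: 0.16
gripper_force: 30.0
```

{"fn": "drive_tool", "kwargs": {
  "rows": [
    [0,3.6,-32,0,0,0,-0.087],
    [0,3.6,-32,0,0,0,-0.087],
    [0,3.6,-32,0,0,0,-0.087],
    [0,3.6,-32,0,0,0,-0.087],
    [0,3.6,-32,0,0,0,-0.087]
  ]
}}

```text
time_s: 24.48
tcp_pos: [0.5188, -0.1358, 0.1903]
ee_rot: [[-0.367, -0.93, -0.003], [-0.93, 0.367, 0.0], [0.001, 0.003, -1.0]]
wrist_force: [-0.1, 1.2, -1.3]
gripper_width: 0.157
gripper_force: 30.0
```

{"fn": "drive_tool", "kwargs": {
  "rows": [
    [0,0,-4,0,0,0,0],
    [0,0,0,0,0,0,0],
    [0,0,0,0,0,0,0],
    [0,0,0,0,0,0,0],
    [0,0,0,0,0,0,0]
  ]
}}

```text
time_s: 24.9
tcp_pos: [0.5195, -0.1372, 0.1916]
ee_rot: [[-0.361, -0.933, -0.001], [-0.933, 0.361, 0.0], [0.0, 0.001, -1.0]]
wrist_force: [-0.1, -0.9, -0.4]
gripper_width: 0.157
gripper_force: 30.0
```

```bash
python3 - <<'E'
from h import *
st(); c=capture("wrist"); W=world(c); p=W.reshape(-1,3)
m=(p[:,0]>.45)&(p[:,0]<.58)&(p[:,1]>-.2)&(p[:,1]<-.08)&(p[:,2]>.06)&(p[:,2]<.069); q=p[m]
r=cv2.minAreaRect((q[:,:2]*1000).astype(np.float32)); print(len(q),np.round(r[0],1),np.round(r[1],1),round(r[2],1))
E
```

```text
t 24.9 tcp [ 519.54 -137.15  191.56] ytool 158.85 Rz [-6.e-04  2.e-04 -1.e+00] F [-0.1 -0.9 -0.4] J [  3.  15. -14.  -0. -62. -24.] g 0.157 30.0
2609 [ 518.7 -138.7] [70.6 60.1] 68.5
```

{"fn": "drive_tool", "kwargs": {
  "rows": [
    [0,-0.7,-2.1,0,0,0,-0.003],
    [0,0,0,-25,0,0,0],
    [0,0,0,-15,0,0,0],
    [0,0,0,0,0,0,0],
    [0,0,0,0,0,0,0]
  ]
}}

```text
time_s: 25.37
tcp_pos: [0.5187, -0.1401, 0.1516]
ee_rot: [[-0.364, -0.931, -0.001], [-0.931, 0.364, -0.0], [0.001, 0.001, -1.0]]
wrist_force: [1.1, 0.3, -0.4]
gripper_width: 0.161
gripper_force: 30.0
```

{"fn": "drive_tool", "kwargs": {
  "rows": [
    [0,0,0,-8,0,0,0],
    [0,0,0,-8,0,0,0],
    [0,0,0,0,0,0,0],
    [0,0,0,0,0,0,0]
  ]
}}

```text
time_s: 25.7
tcp_pos: [0.5188, -0.1404, 0.1356]
ee_rot: [[-0.365, -0.931, -0.001], [-0.931, 0.365, -0.0], [0.0, 0.001, -1.0]]
wrist_force: [0.4, -0.3, -0.4]
gripper_width: 0.159
gripper_force: 30.0
```

```bash
python3 -c "
from h import *
st()"
```

```text
t 25.7 tcp [ 518.77 -140.36  135.61] ytool 158.58 Rz [-7.e-04 -1.e-04 -1.e+00] F [ 0.4 -0.3 -0.4] J [  2.  18. -18.   0. -54. -24.] g 0.159 30.0
```

{"fn": "drive_tool", "kwargs": {
  "rows": [
    [0,0,0.9,-8,0,0,0],
    [0,0,0,-8,0,0,0],
    [0,0,0,-8,0,0,0],
    [0,0,0,-6,0,0,0],
    [0,0,0,0,0,0,0]
  ]
}}

```text
time_s: 26.12
tcp_pos: [0.5177, -0.1394, 0.1039]
ee_rot: [[-0.366, -0.931, -0.004], [-0.931, 0.366, 0.0], [0.001, 0.004, -1.0]]
wrist_force: [0.1, -0.4, -0.7]
gripper_width: 0.159
gripper_force: 30.0
```

{"fn": "drive_tool", "kwargs": {
  "rows": [
    [0,0,0,-2,0,0,0],
    [0,0,0,-1,0,0,0],
    [0,0,0,0,0,0,0],
    [0,0,0,0,0,0,0]
  ]
}}

```text
time_s: 26.45
tcp_pos: [0.5192, -0.1395, 0.1031]
ee_rot: [[-0.365, -0.931, 0.001], [-0.931, 0.365, -0.0], [-0.0, -0.0, -1.0]]
wrist_force: [-0.6, 0.3, -0.7]
gripper_width: 0.161
gripper_force: 30.0
```

```bash
python3 -c "
from h import *
st()"
```

```text
t 26.45 tcp [ 519.16 -139.47  103.09] ytool 158.58 Rz [ 5.e-04 -1.e-04 -1.e+00] F [-0.6  0.3 -0.7] J [  2.  20. -21.   0. -49. -24.] g 0.161 30.0
```

Down 1.5 mm more, then open. At 8 % per row it takes about 9 rows to open wide enough to lift off.

{"fn": "drive_tool", "kwargs": {
  "rows": [
    [0,0,0,-1.5,0,0,0],
    [0,0,0,0,0,0,0],
    [25,0,0,0,0,0,0],
    [40,0,0,0,0,0,0],
    [100,0,0,0,0,0,0]
  ]
}}

```text
time_s: 26.87
tcp_pos: [0.5192, -0.1395, 0.1016]
ee_rot: [[-0.365, -0.931, 0.001], [-0.931, 0.365, -0.0], [-0.0, -0.001, -1.0]]
wrist_force: [-0.0, 0.4, -0.3]
gripper_width: 0.303
gripper_force: 0.0
```

{"fn": "drive_tool", "kwargs": {
  "rows": [
    [100,0,0,0,0,0,0],
    [100,0,0,0,0,0,0],
    [100,0,0,0,0,0,0],
    [100,0,0,0,0,0,0],
    [100,0,0,0,0,0,0]
  ]
}}

```text
time_s: 27.28
tcp_pos: [0.519, -0.1395, 0.1014]
ee_rot: [[-0.365, -0.931, -0.0], [-0.931, 0.365, -0.0], [0.0, 0.0, -1.0]]
wrist_force: [-0.4, 0.4, -0.9]
gripper_width: 0.682
gripper_force: 0.0
```

{"fn": "drive_tool", "kwargs": {
  "rows": [
    [100,0,0,0,0,0,0],
    [100,0,0,0,0,0,0],
    [100,0,0,10,0,0,0],
    [100,0,0,30,0,0,0],
    [100,0,0,35,0,0,0]
  ]
}}

```text
time_s: 27.7
tcp_pos: [0.5174, -0.1394, 0.1758]
ee_rot: [[-0.366, -0.931, -0.006], [-0.931, 0.366, 0.0], [0.002, 0.005, -1.0]]
wrist_force: [1.0, -0.0, 0.2]
gripper_width: 0.982
gripper_force: 0.0
```

{"fn": "drive_tool", "kwargs": {
  "rows": [
    [100,0,0,38,0,0,0],
    [100,0,30,0,0,0,0],
    [100,0,30,0,0,0,0],
    [100,0,0,0,0,0,0],
    [100,0,0,0,0,0,0]
  ]
}}

```text
time_s: 28.12
tcp_pos: [0.5191, -0.0784, 0.2155]
ee_rot: [[-0.363, -0.932, 0.001], [-0.932, 0.363, 0.0], [-0.001, -0.001, -1.0]]
wrist_force: [-0.4, -0.3, -0.3]
gripper_width: 1.001
gripper_force: 0.0
```

```bash
python3 - <<'E'
from h import *
st(); c=capture("wrist"); p=world(c).reshape(-1,3)
for n,zl,zh in(("stand",.06,.067),("handle",.138,.158)):
    m=(p[:,0]>.45)&(p[:,0]<.58)&(p[:,1]>-.2)&(p[:,1]<-.08)&(p[:,2]>zl)&(p[:,2]<zh); q=p[m]
    if len(q): r=cv2.minAreaRect((q[:,:2]*1000).astype(np.float32)); print(n,len(q),np.round(r[0],1),np.round(r[1],1),round(r[2],1),np.median(q[:,2]))
E
```

```text
t 28.12 tcp [519.08 -78.43 215.45] ytool 158.71 Rz [ 1.5e-03  1.0e-04 -1.0e+00] F [-0.4 -0.3 -0.3] J [  9.  12. -13.   0. -64. -30.] g 1.001 0.0
stand 2621 [ 518.3 -139.9] [69.5 60.1] 68.7 0.06412390087358733
handle 451 [ 518.9 -139.3] [21.9 14.1] 68.5 0.14792843253119548
```

The handle is upright and centred on the stand, with its top at 148 mm, the same as at the start. Handing in.

```bash
python3 -c "
from station import *
print(finish_job())"
```

```text
the job is handed in; nothing more can be done
None
```

The job is handed in: both ends of the case measured open by about 5.8 mm or more, vertical push readings stayed near 11 N, and the wedge is back upright in its stand; the verdict was not shown.

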